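# Close the dosing pump's bleed screw and prime it

### The job

Take the square-handled flat driver out of the tool rack and, with its blade in the slot, turn the bleed screw on the pump's sloping panel clockwise until it is fully home at its stop. Stand the driver back in the empty well of the rack, all the way down. Then prime the pump: twist the spring-return knob clockwise to its stop and let it go; leave the awl, jar, bottles, bowl and beaker standing where they are.

Things in the scene. Friction and masses are not known exactly. Their poses are not given: they have to be found in the camera images.
- pump: Fixed grey dosing pump 200 deep (x) x 260 wide (y) x 127 mm high; origin: centre of its underside. Its aluminium panel faces its -x side and slopes 30 deg from level, from 40 mm high at x -100 to 127 at x +50. On it, at x -25, z 83 mm: bleed screw at y -62, priming knob at y +62. A steel outlet pipe amid the flat top behind reaches 161 mm up.
- slot_floor (a point): Centre of the floor of the bleed screw's slot. z points out of the panel along the screw's axis, x runs along the slot and turns with the screw. Steel disc 33 mm across, top 12 mm above the panel; slot 6 wide, 9 deep (floor 3 above the panel), edges chamfered 1.5 mm, right across the head. A fixed dark collar (inner 35, outer 52 mm, 14 above the panel) closes the slot's ends.
- bleed_screw (a joint): Turn of the bleed screw, rad: grows clockwise as seen looking at the panel (about -z of point slot_floor). Starts open at 0.05 to 0.45; hard stop (fully closed) at 1.4. It stays where it is left; friction torque about 0.1 N m.
- knob_grip (a point): On the axis of the priming knob, at the height to grip, 28 mm above the panel. z points out of the panel, x along the bar grip. Black knob: 64 mm disc 9 mm thick carrying an upright bar 56 long x 14 wide, reaching from 9 to 41 mm above the panel, a white mark on one end of its top.
- prime_knob (a joint): Turn of the priming knob, rad: grows clockwise as seen looking at the panel (about -z of point knob_grip); rests at 0 (bar pointing straight up and down the slope), stop at 1.0. A spring (0.04 N m at rest, 0.14 N m at the stop) turns it back to 0 when released.
- driver: Flat driver 170 mm long, 0.22 kg, stands blade down in the rack. Origin: middle of the tip edge; z up to the handle, x along the blade's width. Blade 22 wide (x), 3 thick (y) up to z 22 mm, flaring into a 12 mm round shank; 40 mm steel flange at z 75 to 80; wooden handle, square 26 x 26 mm (faces square to x and y), z 80 to 170. Told from the awl by its square, taller handle.
- rack: Fixed wooden tool rack, 80 (x) x 200 (y) x 90 mm high, origin centre of its underside. Two round upright wells 28 mm across, right through, at y = -60 and +60 mm in its frame; driver in one, awl in the other. A tool stands with its flange resting on the rack's top: the driver's tip is then 15 mm above the table.
- awl: Awl with a round pear-shaped wooden handle (27 mm across, reaching 143 mm from the origin) standing in the rack's other well with a 38 mm flange on the top. Origin below its point. Leave it alone.
- jar_small: White closed jar, 64 mm across, 62 mm high, standing near the robot. Origin under its centre. Bystander.
- tin: Small open steel bowl, 72 mm across, 45 mm high. Origin under its centre. Bystander.
- bottle_mid: White bottle with blue cap, 68 mm across, 150 mm high, back row. Origin under its centre. Bystander.
- bottle_amber: Amber bottle, 72 mm across, 170 mm high, back row. Origin under its centre. Bystander.
- bottle_side: White bottle with blue cap, 68 mm across, 140 mm high, on the left side. Origin under its centre. Bystander.
- beaker: Clear beaker with a handle, 84 mm across, 100 mm high, on the right side. Origin under its centre. Bystander.

How it is judged:
On the way, in this order (a step that is already met when the one before it is completed fails the run):
1. the bleed screw is turned home to its stop with the driver's blade seated in its slot (value of joint bleed_screw above 1.3 rad and z of driver in the frame of slot_floor below 0.005 m and distance between driver and slot_floor below 0.01 m), for 0.1 s.
2. the driver stands back in the rack, all the way down, upright and let go (z of driver in the frame of rack between 0.01 and 0.02 m and x of driver in the frame of rack between -0.01 and 0.01 m and y of driver in the frame of rack between -0.075 and 0.075 m and angle between driver's own z axis and vertical below 0.1 rad and contact force between the fingers and driver below 0.2 N and linear speed of driver below 0.02 m/s), for 0.2 s.
3. the priming knob is twisted to its stop (value of joint prime_knob above 0.92 rad), for 0.1 s.
At the end, for the whole second after the job is handed in: The bleed screw is within 0.1 rad of its closed stop; the driver stands in the rack upright (within 0.1 rad) with its tip 10 to 20 mm above the rack's underside and at most 10 mm off the wells' line, at rest and let go; the priming knob has sprung back to within 0.1 rad of rest (all of step 2 and value of joint bleed_screw above 1.3 rad and value of joint prime_knob below 0.1 rad); the robot touches nothing.
It fails at once if the priming knob is twisted while the bleed screw is still open (value of joint prime_knob above 0.5 rad and value of joint bleed_screw below 1.2 rad).
It fails at once if the awl is shifted more than 25 mm or tipped (distance of awl from where it was at the start of the episode above 0.025 m or angle between awl's own z axis and vertical above 0.3 rad).
It fails at once if a jar, bowl, bottle or beaker is shifted more than 25 mm or tipped (distance of any of jar_small, tin, bottle_mid, bottle_amber, bottle_side, beaker from where it was at the start of the episode above 0.025 m or angle between any of jar_small, tin, bottle_mid, bottle_amber, bottle_side, beaker's own z axis and vertical above 0.3 rad).
It also fails if it takes over 70 s, if anything falls off the work surface, if the arm or the gripper's body presses on something with over 40 N, if the wrist force passes 120 N, or if a joint passes its speed limit or range.

### The arm

A 6-joint arm with a two-finger parallel gripper is mounted at the origin on the work surface. World frame = base frame: x ahead of the robot, y to its left, z up, the work surface at z = 0. Lengths are in m, angles in rad, forces in N, time in s.
With the tool pointing down it reaches from about 0.275 to 1 m from the base axis. Payload 8.4 kg.
Tool frame: the origin (TCP) lies at the very end of the fingers, on their centre line; the grasp point (between the pads) lies 19 mm behind it (robot.grip_depth is the distance from the TCP to the grasp point, in m); z points along the fingers, y is the line along which they close (so a half turn about z gives the same grasp; the last joint's range is limited). The gripper opens to 85 mm and grips with 20 to 120 N. Pads are 22 mm wide; open, the fingers measure 114 mm over their backs; the gripper's body (76 mm by 85 mm) begins 54 mm behind the grasp point. The pads swing forward as they close: fully open they stand 13 mm farther back than shut.
Start: joints at [-1.303, 0.353, 1.633, -0, 1.155, -0.002], TCP at [0.167, -0.602, 0.21] pointing down, gripper open.
Joint ranges: [-2.63, 2.63], [-0.92, 2.1], [0.06, 2.66], [-1.3, 4.44], [0, 2.69], [-3.02, 3.02]. Speed limits (rad/s): [2.22, 2.22, 2.79, 3.14, 3.14, 3.14].

### API

Orientations are given as a unit quaternion [w, x, y, z].
In Python, from bench import sensors, imaging, workorder, finder, robot gives the robot as it stands. The module is installed in compiled form; this text tells all that it offers.
- The arm moves only by the tool apply_moves, never from a script. Its argument "motion" is a list of rows, each an object with "translation": the shift along the world's x, y, z in cm, a list of three; "roll": the turn about the world's z in degrees. A call has 1 to 20 rows; each row shifts and turns the commanded pose from where the row before left it; what a row does not reach is not made up. A row lasts 1/12 s, in which the tool goes at most 41.7 mm and 7.16 degrees, less where a joint would pass 70% of its speed; a pose out of reach is approached as far as the arm can. A call with a gripper value outside its range is refused whole. "hand" is the opening, from 0 (shut) to 1 (fully open), set as the call begins (left out, the last holds). The fingers move at their own pace and stop on an object; "grip_force" is the grip in N (left out, the last holds). Time passes only in rows, so rows that do not move let the fingers close. It gives the time, the measured TCP pose, the force, the opening and the grip force at its end, in the units of the state.
- sensors.get_state(): the state, without advancing time (a new reading comes with each control period).
- imaging.get_image(name): name is "scene" or "top" or "wrist"; returns a dict with "frame" (400x640x3 uint8, red, green, blue), "intrinsics" (3x3 intrinsics, pixels), "extrinsics" (4x4, takes a point from world to camera coordinates). Camera axes: x right, y up, looking along -z (the intrinsics and any distortion apply to the point x, -y, -z); pixel columns grow to the right and rows downward; lengths in m; the calibration is good to about 2 mm. The wrist camera is an equidistant fisheye: a pixel r from the principal point sees the ray r / f radians off the axis. A picture is of the moment at which its call begins. There is no depth.
- workorder.hand_in(): hands the job in; it is judged then, once.
Trained networks look in a picture, given as the dict that the camera call returned (one of the last four; its "shot" number tells which), for a name from the list of things; names that differ only in an ending like _2 or _b are one class to them, and where a whole thing is asked for, a point or a joint stands for the part that bears it (a point fixed in the world has none). Each returns a list of dicts, best first, with "p" (0 to 1); they miss things now and then, are a little off and sometimes report something else, mostly with a low value. They report only what shows in the picture. A call takes as long as a camera call.
- finder.masks_of(picture, target): "region" (400x640 bool, what is visible of it) and "at" ([column, row] in pixels, amid what is visible of it).
- finder.place_of(picture, target): "at" ([column, row] in pixels: a listed point, or the origin of a listed thing).
The state is a dict: "time_s": time; "qpos": joint angles; "qvel": joint speeds; "tau": joint torques, N m; "position": TCP position; "tcp_rot": TCP orientation; "wrist_force": force on the tool from outside, world axes, zero at the start; "wrist_torque": the same for the moment, N m; "gripper_width": finger opening in m; "finger_force": force on a finger pad.
Only numpy, scipy, OpenCV 4.12 (cv2) and the standard library are available. Lean on these libraries where they do the work, as an engineer would, in place of code of your own. Each camera call takes 0.05 s, during which the arm holds its last target. There are 200 camera calls.

## Working session

There is one attempt and no reset: what is moved stays moved. The work goes in short steps, Python scripts to look and compute and a tool call to move; the robot and the scene stay as the last step left them, time stands still between calls to the robot, and variables do not carry over. Pictures are saved under pics/ and viewed, at most 10 in all, crops included, and the job is handed in when it is done.

Besides the shell and the picture viewer there is one more tool, called after "Call:" in YAML: its name, and indented under it one key for each argument. apply_moves: Moves the arm, as the interface text tells. Its arguments: {"type":"object","properties":{"motion":{"type":"array","items":{"type":"object","properties":{"translation":{"type":"array","items":{"type":"number"}},"roll":{"type":"number"}}}},"hand":{"type":"number"},"grip_force":{"type":"number"}},"required":["motion"]}

```bash
mkdir -p pics; cat > h.py <<'E'
import numpy as np, cv2
from bench import sensors, imaging, workorder, finder, robot
from scipy.optimize import least_squares
def shot(n): return imaging.get_image(n)
def ray(pic,px):
    K=np.array(pic["intrinsics"]);E=np.array(pic["extrinsics"]);p=np.linalg.inv(K)@[px[0],px[1],1]
    d=E[:3,:3].T@np.array([p[0],-p[1],-1.]);c=-E[:3,:3].T@E[:3,3];return c,d/np.linalg.norm(d)
def proj(pic,X):
    E=np.array(pic["extrinsics"]);p=E[:3,:3]@np.asarray(X,float)+E[:3,3];q=np.array(pic["intrinsics"])@[p[0],-p[1],-p[2]];return q[:2]/q[2]
def atz(pic,px,z):
    c,d=ray(pic,px);return c+d*(z-c[2])/d[2]
def tri(a,pa,b,pb):
    A=[];y=[]
    for pic,px in((a,pa),(b,pb)):
        c,d=ray(pic,px);M=np.eye(3)-np.outer(d,d);A.append(M);y.append(M@c)
    A=np.vstack(A);y=np.hstack(y);X=np.linalg.lstsq(A,y,rcond=None)[0];return X,np.linalg.norm(A@X-y)
def save(pic,name,crop=None,s=1):
    f=pic["frame"]
    if crop: f=f[crop[1]:crop[3],crop[0]:crop[2]]
    cv2.imwrite("pics/"+name,cv2.resize(f[:,:,::-1],None,fx=s,fy=s,interpolation=cv2.INTER_CUBIC))
E
cat > a.py <<'E'
from h import *
np.set_printoptions(precision=4,suppress=True)
s=shot("scene");t=shot("top")
im=np.vstack([s["frame"],t["frame"]]);
save(s,"s0.png",s=1.25);save(t,"t0.png",s=1.25)
for n in ["pump","slot_floor","knob_grip","driver","rack","awl","jar_small","tin","bottle_mid","bottle_amber","bottle_side","beaker"]:
    a=finder.place_of(s,n);b=finder.place_of(t,n)
    o=[n]
    if a:o+=[np.round(a[0]["at"]),round(a[0]["p"],2)]
    if b:o+=[np.round(b[0]["at"]),round(b[0]["p"],2)]
    if a and b:o+=list(tri(s,a[0]["at"],t,b[0]["at"]))
    print(*o)
print(sensors.get_state(),robot.grip_depth)
E
python3 a.py
```

```text
pump [271. 186.] 0.68
slot_floor [275. 152.] 0.52 [414. 214.] 0.38 [ 0.5483 -0.2735  0.0896] 0.01255251298524447
knob_grip [292. 166.] 0.59 [371. 213.] 0.64 [ 0.5526 -0.1403  0.1183] 0.001710967086518422
driver [283. 196.] 0.67
rack [345. 272.] 0.92 [263. 201.] 0.78 [ 0.6022  0.2076 -0.0007] 0.0008438880087565614
awl [244. 204.] 0.69
jar_small [357. 198.] 0.86 [329. 274.] 0.79 [ 0.3697 -0.0209 -0.0182] 0.006068528812591841
tin [427. 250.] 0.89 [238. 275.] 0.81 [0.3564 0.2776 0.0003] 0.0012932340961629462
bottle_mid [251. 263.] 0.61 [314. 145.] 0.77 [0.7978 0.0426 0.0012] 0.0016637342118171795
bottle_amber [231. 234.] 0.74 [354. 149.] 0.63 [ 0.7926 -0.0951 -0.012 ] 0.004932700265238796
bottle_side [460. 330.] 0.6 [167. 239.] 0.63 [0.4735 0.5073 0.0039] 0.012950245795780307
beaker [262. 130.] 0.84 [479. 251.] 0.63 [ 0.4559 -0.5103  0.0177] 0.009201539315075518
{'time_s': 1.3, 'qpos': array([-1.3034,  0.353 ,  1.6334, -0.    ,  1.1552, -0.0024]), 'qvel': array([ 0.0007, -0.    , -0.0012, -0.    ,  0.0001,  0.0001]), 'tau': array([  0.0007, -60.5179, -34.2437,  -0.    ,   0.0012,   0.    ]), 'position': array([ 0.1666, -0.6024,  0.21  ]), 'tcp_rot': array([-0.    ,  0.9909,  0.1345, -0.    ]), 'wrist_force': array([-0.0008,  0.3125,  0.8713]), 'wrist_torque': array([ 0.0257, -0.0119, -0.0391]), 'finger_force': 0.0, 'gripper_width': 0.08522128364335244} 0.0187
```

View pics/s0.png

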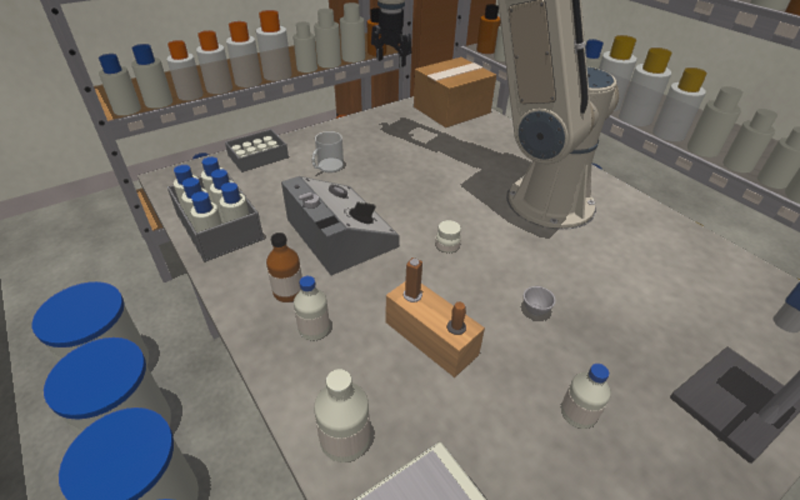

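View pics/t0.png

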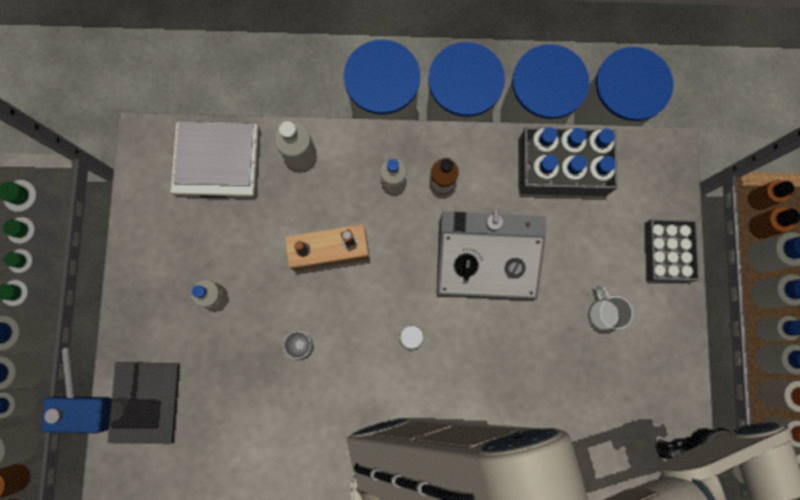

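```bash
cat > fit.py <<'E'
from h import *
from scipy.optimize import minimize
np.set_printoptions(precision=4,suppress=True)
s=shot("scene");t=shot("top")
def fit(name,V,x0):
    ms=[(p,m[0]["region"]) for p in(s,t) for m in [finder.masks_of(p,name)] if m]
    print(name,[int(m.sum()) for _,m in ms])
    def cost(x,full=False):
        c,sn=np.cos(x[2]),np.sin(x[2]);R=np.array([[c,-sn,0],[sn,c,0],[0,0,1]]);W=V@R.T+[x[0],x[1],0];o=[]
        for p,m in ms:
            q=np.array([proj(p,w) for w in W]);h=cv2.convexHull((q*16).astype(np.float32)).astype(np.int32)
            k=np.zeros((400*4,640*4),np.uint8);cv2.fillConvexPoly(k,(h/4).astype(np.int32)+2,255)
            k=cv2.resize(k,(640,400),interpolation=cv2.INTER_AREA)/255.
            o.append(np.minimum(k,m).sum()/np.maximum(k,m).sum())
        return o if full else -sum(o)
    best=min((minimize(cost,[x0[0],x0[1],a],method="Nelder-Mead",options=dict(initial_simplex=np.array([x0[0],x0[1],a])+np.vstack([np.zeros(3),np.diag([.02,.02,.1])]),xatol=2e-4,fatol=1e-5)) for a in x0[2]),key=lambda r:r.fun)
    print(best.x,cost(best.x,True));return best.x
B=lambda x,y,z:[[i*x/2,j*y/2,k*z] for i in(-1,1) for j in(-1,1) for k in(0,1)]
r=fit("rack",np.array(B(.08,.2,.09)),[.60,.2076,[-.1,0,.15]])
P=[[x,y,z] for y in(-.13,.13) for x,z in((-.1,0),(-.1,.04),(.05,.127),(.1,.127),(.1,0))]
p=fit("pump",np.array(P),[.575,-.21,[-.1,0,.1]])
def w(x,l): c,sn=np.cos(x[2]),np.sin(x[2]);return np.array([x[0]+c*l[0]-sn*l[1],x[1]+sn*l[0]+c*l[1],l[2]])
for y in(-.06,.06):print("well",w(r,[0,y,.09]))
n=np.array([-.5,0,.866])
for nm,l in(("slot",np.array([-.025,-.062,.083])+.003*n),("knob",np.array([-.025,.062,.083])+.028*n)):
    X=w(p,l);print(nm,X,proj(s,X),proj(t,X))
d=finder.masks_of(t,"driver");print("driver",d[0]["at"] if d else d)
d=finder.masks_of(s,"driver");print("driver",d[0]["at"] if d else d)
# handle-top check
for y in(-.06,.06):print(proj(s,w(r,[0,y,.14])),proj(t,w(r,[0,y,.185])))
E
python3 fit.py
```

```text
rack [3176, 1562]
[0.6021 0.2053 0.1824] [np.float64(0.8507206592568318), np.float64(0.8147955422574911)]
pump [4486, 5755]
[ 0.5867 -0.2114 -0.0245] [np.float64(0.9673651885685259), np.float64(0.9739136367566635)]
well [0.613  0.1463 0.09  ]
well [0.5913 0.2643 0.09  ]
slot [ 0.5587 -0.2728  0.0856] [269.5705 153.9024] [411.4807 213.5357]
knob [ 0.5492 -0.1485  0.1072] [291.275  166.5792] [373.0014 214.7327]
driver [278.4, 191.1]
driver [329.9, 225.0]
[330.278  223.1279] [276.8274 187.7889]
[366.563  248.9034] [236.6124 194.0885]
```

Call:
apply_moves:
  motion:
    - {"translation":[0,0,4]}
    - {"translation":[0,0,4]}
    - {"translation":[2,2.5,2]}
    - {"translation":[2,2.5,0]}
    - {"translation":[2.5,2.5,0]}
    - {"translation":[2.5,2.5,0]}
    - {"translation":[2.5,2.5,0]}
    - {"translation":[2.5,2.5,0]}
    - {"translation":[2.5,2.5,0]}
    - {"translation":[2.5,2.5,0]}
    - {"translation":[2.5,2.5,0]}
    - {"translation":[2.5,2.5,0]}
    - {"translation":[2.5,2.5,0]}
    - {"translation":[2.5,2.5,0]}
    - {"translation":[0,0,0]}
    - {"translation":[0,0,0]}

```text
validation failed for argument at $.mo...
```

Call:
apply_moves:
  motion:
    - {"translation":[0,0,4],"roll":0}
    - {"translation":[0,0,4],"roll":0}
    - {"translation":[2,2.5,2],"roll":0}
    - {"translation":[2,2.5,0],"roll":0}
    - {"translation":[2.5,2.5,0],"roll":0}
    - {"translation":[2.5,2.5,0],"roll":0}
    - {"translation":[2.5,2.5,0],"roll":0}
    - {"translation":[2.5,2.5,0],"roll":0}
    - {"translation":[2.5,2.5,0],"roll":0}
    - {"translation":[2.5,2.5,0],"roll":0}
    - {"translation":[2.5,2.5,0],"roll":0}
    - {"translation":[2.5,2.5,0],"roll":0}
    - {"translation":[2.5,2.5,0],"roll":0}
    - {"translation":[2.5,2.5,0],"roll":0}
    - {"translation":[0,0,0],"roll":0}
    - {"translation":[0,0,0],"roll":0}

```text
time_s: 3.03
position: [0.4577, -0.301, 0.3099]
tcp_rot: [-0.0, 0.991, 0.136, -0.0]
wrist_force: [0.2, -0.2, 0.2]
gripper_width: 0.0858
finger_force: 0.0
```

```bash
cat >> h.py <<'E'
def projw(pic,X):
    E=np.array(pic["extrinsics"]);p=np.asarray(X,float)@E[:3,:3].T+E[:3,3];p=p*[1,-1,-1]
    h=np.hypot(p[...,0],p[...,1]);th=np.arctan2(h,p[...,2]);K=np.array(pic["intrinsics"])
    return np.stack([K[0,2]+K[0,0]*th*p[...,0]/h,K[1,2]+K[1,1]*th*p[...,1]/h],-1)
PUMP=[0.5867,-0.2114,-0.0245]
def pw(l,p=None):
    p=PUMP if p is None else p
    c,s=np.cos(p[2]),np.sin(p[2]);l=np.asarray(l,float);return np.stack([p[0]+c*l[...,0]-s*l[...,1],p[1]+s*l[...,0]+c*l[...,1],l[...,2]],-1)
def panel(u,v,h): # u along pump y, v up slope from the features' line, h above panel
    return np.stack(np.broadcast_arrays(-.025+.8660*v-.5*h,u,.083+.5*v+.866*h),-1)
def rect(pic,h,u0=0,v0=0,w=.12,hh=.06,px=3000):
    us=np.arange(-w,w,1/px);vs=np.arange(hh,-hh,-1/px);U,V=np.meshgrid(us[::-1]+u0,vs+v0)
    q=projw(pic,pw(panel(U,V,h))).astype(np.float32);return cv2.remap(pic["frame"],q[...,0],q[...,1],cv2.INTER_CUBIC)
E
python3 - <<'E'
from h import *
p=shot("wrist");print(p["intrinsics"],np.round(p["extrinsics"],3).tolist())
for n in("slot_floor","knob_grip"):
    for a in finder.place_of(p,n)[:2]:print(n,a["at"],a["p"])
print(projw(p,pw(panel(-.062,0,.003))),projw(p,pw(panel(.062,0,.028))))
a=rect(p,.012,px=3300);print(a.shape)
cv2.imwrite("pics/r1.png",np.vstack([a[:,:,::-1]])); 
f=p["frame"].copy();cv2.imwrite("pics/w1.png",f[:,:,::-1])
E
```

```text
[[309.70691629   0.         321.90941253]
 [  0.         309.70691629 198.1991845 ]
 [  0.           0.           1.        ]] [[0.269, -0.963, 0.0, -0.414], [0.923, 0.258, -0.287, -0.278], [0.277, 0.077, 0.958, -0.578], [0.0, 0.0, 0.0, 1.0]]
slot_floor [322.9, 87.7] 0.75
knob_grip [216.5, 65.9] 0.79
[321.29953863  82.09702449] [219.44607422  65.2048694 ]
(396, 792, 3)
```

View pics/r1.png

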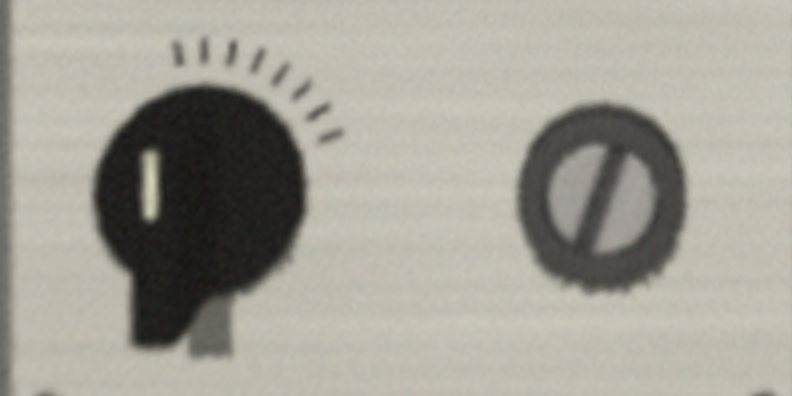

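Call:
apply_moves:
  motion:
    - {"translation":[1.2,4,0],"roll":0}
    - {"translation":[1.2,4,0],"roll":0}
    - {"translation":[1.2,4,0],"roll":0}
    - {"translation":[1.2,4,0],"roll":0}
    - {"translation":[1.2,4,0],"roll":0}
    - {"translation":[1.2,4,0],"roll":0}
    - {"translation":[1.2,4,0],"roll":0}
    - {"translation":[1.2,4,0],"roll":0}
    - {"translation":[1.2,4,-1],"roll":0}
    - {"translation":[1.2,4,-1],"roll":0}
    - {"translation":[1.2,4,-1],"roll":0}
    - {"translation":[0,0,0],"roll":0}
    - {"translation":[0,0,0],"roll":0}

```text
time_s: 4.27
position: [0.5873, 0.1337, 0.2799]
tcp_rot: [0.0, 0.991, 0.135, -0.001]
wrist_force: [0.3, -1.0, 0.2]
gripper_width: 0.0852
finger_force: 0.0
```

```bash
python3 - <<'E'
from h import *
p=shot("wrist");np.save("w2.npy",p,allow_pickle=True);st=sensors.get_state();print(st["qpos"],st["position"])
m=finder.masks_of(p,"driver");print([(x["at"],x["p"],int(x["region"].sum())) for x in m])
# ortho view of the handle-top plane z=.185 and flange plane z=.095, 6 px/mm *.. 100mm window
def plane(z,c,w=.06,px=3200):
    g=np.arange(-w,w,1/px);X,Y=np.meshgrid(c[1]-g,c[0]-g,indexing="xy");q=projw(p,np.stack([Y,X,np.full_like(X,z)],-1)).astype(np.float32)
    return cv2.remap(p["frame"],q[...,0],q[...,1],cv2.INTER_CUBIC)
a=np.hstack([plane(.185,(.613,.146)),plane(.095,(.613,.146))]);cv2.imwrite("pics/r2.png",a[:,:,::-1]);print(a.shape)
E
```

```text
[ 2.19785326e-01  2.59798779e-01  1.60352845e+00 -6.22166130e-04
  1.27933054e+00  1.52086735e+00] [0.58721917 0.13249596 0.28047652]
[([317.7, 155.3], 0.92, 1419)]
(384, 768, 3)
```

View pics/r2.png

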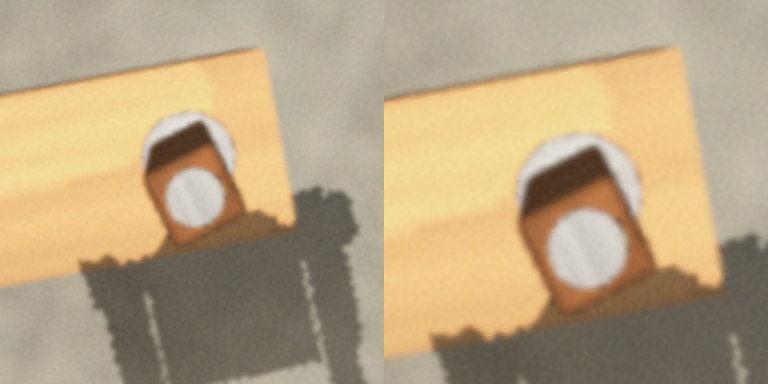

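Call:
apply_moves:
  motion:
    - {"translation":[1.2,0.6,0],"roll":4.4}
    - {"translation":[1.2,0.6,0],"roll":4.4}
    - {"translation":[0,0,-2],"roll":0}
    - {"translation":[0,0,-4],"roll":0}
    - {"translation":[0,0,-4],"roll":0}
    - {"translation":[0,0,-3.4],"roll":0}
    - {"translation":[0,0,-2.4],"roll":0}
    - {"translation":[0,0,0],"roll":0}
    - {"translation":[0,0,0],"roll":0}
  grip_force: 30

```text
time_s: 5.12
position: [0.6109, 0.1434, 0.1229]
tcp_rot: [0.0, 0.978, 0.209, -0.001]
wrist_force: [0.7, -1.2, 1.1]
gripper_width: 0.0854
finger_force: 0.0
```

Call:
apply_moves:
  motion:
    - {"translation":[0,0,0],"roll":0}
    - {"translation":[0,0,0],"roll":0}
    - {"translation":[0,0,0],"roll":0}
    - {"translation":[0,0,0],"roll":0}
    - {"translation":[0,0,0],"roll":0}
    - {"translation":[0,0,0],"roll":0}
  hand: 0
  grip_force: 30

```text
time_s: 5.62
position: [0.6119, 0.1456, 0.124]
tcp_rot: [-0.0, 0.978, 0.21, 0.001]
wrist_force: [-0.5, 1.1, 6.6]
gripper_width: 0.0258
finger_force: 30.6
```

Call:
apply_moves:
  motion:
    - {"translation":[0,0,1.3],"roll":0}
    - {"translation":[0,0,2],"roll":0}
    - {"translation":[0,0,2],"roll":0}
    - {"translation":[0,0,0],"roll":0}
    - {"translation":[-0.8,-0.36,0],"roll":0}
    - {"translation":[-0.8,-0.36,0],"roll":0}
    - {"translation":[-0.8,-0.36,0],"roll":0}
    - {"translation":[-0.8,-0.36,0],"roll":0}
    - {"translation":[-0.8,-0.36,-0.1],"roll":0}
    - {"translation":[-0.8,-0.36,-0.2],"roll":0}
    - {"translation":[-0.7,-0.32,-0.2],"roll":0}
    - {"translation":[0,0,0],"roll":0}

```text
time_s: 6.62
position: [0.5542, 0.1197, 0.1703]
tcp_rot: [0.0, 0.978, 0.21, -0.001]
wrist_force: [1.4, 0.2, -0.6]
gripper_width: 0.0258
finger_force: 30.6
```

```bash
python3 - <<'E'
from h import *
p=shot("wrist");s=shot("scene");st=sensors.get_state();print(st["position"],st["wrist_force"],st["gripper_width"])
for q in(p,s):
    print([(x["at"],x["p"]) for x in finder.place_of(q,"driver")][:2])
a=p["frame"][60:340,180:460];b=s["frame"][150:290,260:400]
cv2.imwrite("pics/c3.png",np.hstack([cv2.resize(a,(400,400)),cv2.resize(b,(400,400),interpolation=cv2.INTER_CUBIC)])[:,:,::-1])
E
```

```text
[0.55518095 0.12009529 0.17063321] [-0.49794371 -0.6589052  -0.69241856] 0.025547279868386553
[([324.9, 116.3], 0.98)]
[([330.6, 242.3], 0.71)]
```

View pics/c3.png

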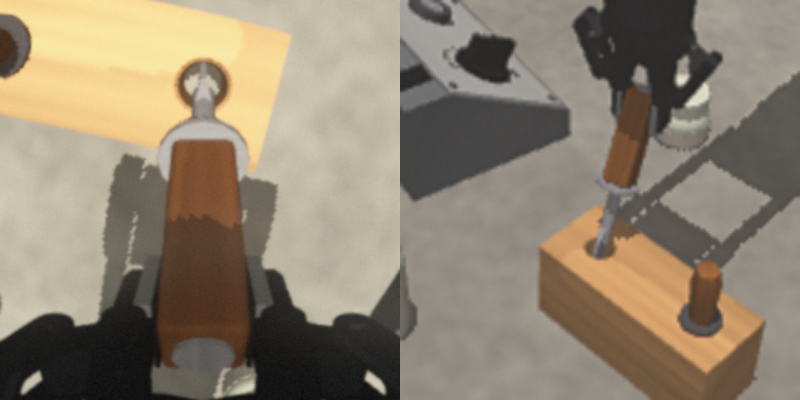

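Call:
apply_moves:
  motion:
    - {"translation":[0,0,1.5],"roll":0}
    - {"translation":[0,0,3],"roll":0}
    - {"translation":[0,0,3],"roll":0}
    - {"translation":[0,0,0],"roll":0}

```text
time_s: 7.15
position: [0.5593, 0.1212, 0.2515]
tcp_rot: [0.0, 0.978, 0.21, 0.004]
wrist_force: [1.6, 0.2, -1.5]
gripper_width: 0.0259
finger_force: 30.7
```

```bash
python3 - <<'E'
from h import *
p=shot("wrist");st=sensors.get_state();print(st["position"],st["wrist_force"],st["qpos"])
pl=finder.place_of(p,"driver");print(pl[0]["at"],pl[0]["p"])
a=p["frame"][50:190,250:390];cv2.imwrite("pics/c4.png",cv2.resize(a,(560,560),interpolation=cv2.INTER_CUBIC)[:,:,::-1])
# tilt from tip pixel: tip in tilt plane at distance 128 from grasp
R=cv2.Rodrigues(np.zeros(3))[0]
from scipy.spatial.transform import Rotation as Ro
q=st["tcp_rot"];T=Ro.from_quat([q[1],q[2],q[3],q[0]]).as_matrix();G=st["position"]-T[:,2]*.0187
for g in(.124,.128,.132):
    f=lambda v:projw(p,G+g*(T[:,0]*np.sin(v[0])+T[:,2]*np.cos(v[0]))+T[:,1]*v[1])-pl[0]["at"]
    r=least_squares(f,[.4,0]);print(g,np.degrees(r.x[0]),r.x[1])
E
```

```text
[0.55831346 0.12101233 0.24889918] [ 0.77826704 -0.27448644 -1.95245665] [ 2.10841791e-01  2.31033224e-01  1.71163821e+00 -3.86101552e-05
  1.19360987e+00  1.35813004e+00]
[325.8, 114.5] 0.94
0.124 33.41251625090533 0.003968327115578744
0.128 32.19132142953041 0.0040314868132345855
0.132 31.059505790492118 0.0040938011048346655
```

View pics/c4.png

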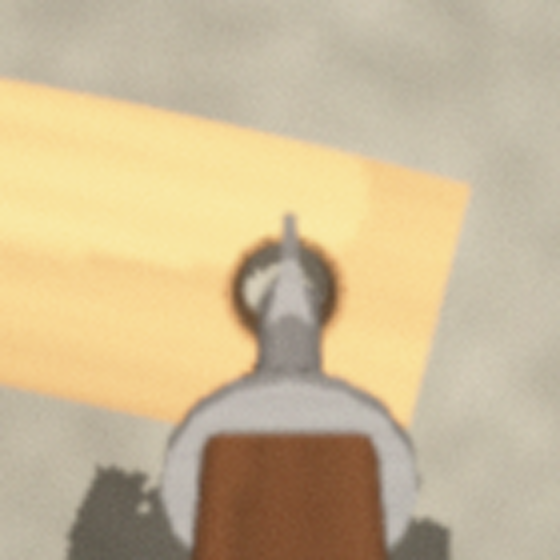

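Call:
apply_moves:
  motion:
    - {"translation":[-0.8,-3.2,0],"roll":-6.9}
    - {"translation":[-0.8,-3.4,0],"roll":-6.9}
    - {"translation":[-0.8,-3.4,0],"roll":-6.9}
    - {"translation":[-0.8,-3.4,0],"roll":-6.9}
    - {"translation":[-0.8,-3.4,0],"roll":-6.9}
    - {"translation":[-0.8,-3.4,0],"roll":-6.9}
    - {"translation":[-0.8,-3.4,0],"roll":-7.0}
    - {"translation":[-0.8,-3.4,0],"roll":0}
    - {"translation":[-0.8,-3.4,0],"roll":0}
    - {"translation":[-0.8,-3.4,-1],"roll":0}
    - {"translation":[-0.1,-2.8,-1.5],"roll":0}
    - {"translation":[0,0,-1.4],"roll":0}
    - {"translation":[0,0,0],"roll":0}
    - {"translation":[0,0,0],"roll":0}

```text
time_s: 8.42
position: [0.4739, -0.2448, 0.205]
tcp_rot: [-0.001, 0.978, -0.21, -0.002]
wrist_force: [0.9, -0.1, -2.1]
gripper_width: 0.0257
finger_force: 31.0
```

```bash
cat > tip.py <<'E'
from h import *
import sys
from scipy.spatial.transform import Rotation as Ro
np.set_printoptions(precision=4,suppress=True)
p=shot("wrist");st=sensors.get_state();q=st["tcp_rot"];T=Ro.from_quat([q[1],q[2],q[3],q[0]]).as_matrix();G=st["position"]-T[:,2]*.0187
print(st["position"],"yaw",np.degrees(np.arctan2(T[1,0],T[0,0])),st["wrist_force"])
print("tip",[(x["at"],round(x["p"],2)) for x in finder.place_of(p,"driver")][:1],"slot",[(x["at"],round(x["p"],2)) for x in finder.place_of(p,"slot_floor")][:2],"model slot",projw(p,pw(panel(-.062,0,.003))))
for phi in(28,30,32,34):
    v=np.radians(phi);X=G+.128*(T[:,0]*np.sin(v)+T[:,2]*np.cos(v));print(phi,X,projw(p,X))
c=np.array(projw(p,pw(panel(-.062,0,.012)))).astype(int);w=50
x0,y0=c[0]-70,max(c[1]-60,0);a=p["frame"][y0:y0+140,x0:x0+140];print("crop",x0,y0)
cv2.imwrite("pics/"+sys.argv[1],cv2.resize(a,(560,560),interpolation=cv2.INTER_CUBIC)[:,:,::-1])
E
python3 tip.py c5.png
```

```text
[ 0.4747 -0.2447  0.2061] yaw -24.133978012382755 [ 0.1013  0.8085 -1.4147]
tip [([324.2, 117.6], 0.8)] slot [([307.2, 95.0], 0.62)] model slot [310.5446  90.1944]
28 [ 0.5294 -0.2692  0.1116] [320.1809 122.4555]
30 [ 0.5329 -0.2708  0.1138] [320.1546 117.8385]
32 [ 0.5364 -0.2723  0.1161] [320.1274 113.2363]
34 [ 0.5399 -0.2739  0.1185] [320.0991 108.6498]
crop 242 34
```

View pics/c5.png

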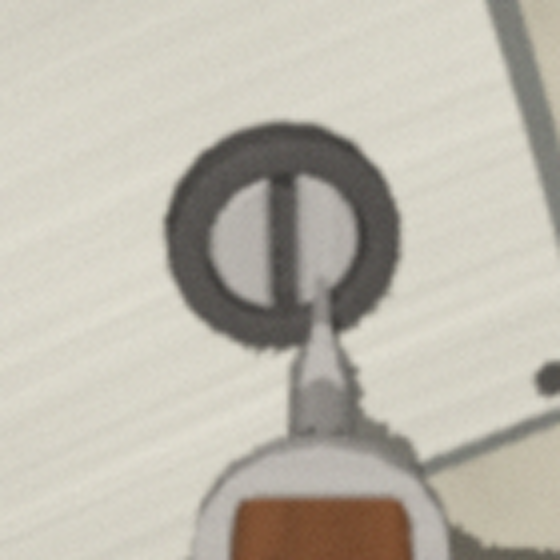

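Call:
apply_moves:
  motion:
    - {"translation":[0.5,0.02,-0.6],"roll":0}
    - {"translation":[0.5,0.02,-0.6],"roll":0}
    - {"translation":[0.5,0.02,-0.55],"roll":0}
    - {"translation":[0,0,0],"roll":0}
    - {"translation":[0,0,0],"roll":0}

```text
time_s: 8.98
position: [0.4904, -0.2445, 0.1888]
tcp_rot: [-0.0, 0.978, -0.209, -0.001]
wrist_force: [-0.3, 0.1, -0.7]
gripper_width: 0.0257
finger_force: 31.0
```

```bash
python3 tip.py c6.png
```

```text
[ 0.4903 -0.2446  0.189 ] yaw -24.113364798053333 [ 0.2393 -0.4942 -1.7553]
tip [([324.1, 114.8], 0.75)] slot [([316.5, 112.6], 0.86)] model slot [318.3382 106.8965]
28 [ 0.5451 -0.2691  0.0947] [320.9654 123.5212]
30 [ 0.5487 -0.2707  0.0968] [320.9533 118.9255]
32 [ 0.5522 -0.2723  0.0991] [320.9407 114.3449]
34 [ 0.5556 -0.2738  0.1016] [320.9276 109.7805]
crop 250 51
```

View pics/c6.png

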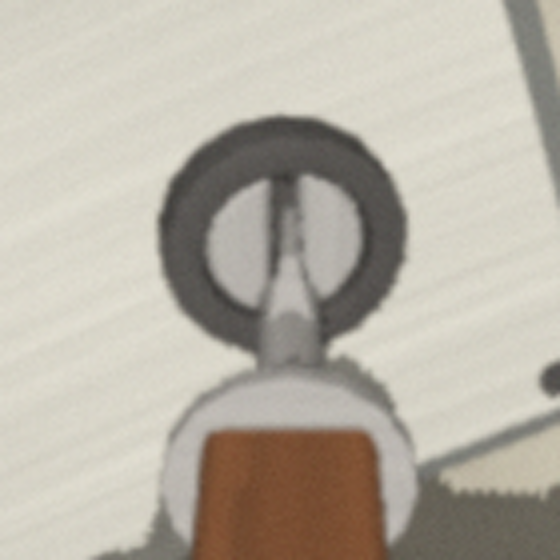

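Call:
apply_moves:
  motion:
    - {"translation":[0.2,-0.01,-0.35],"roll":0}
    - {"translation":[0.15,-0.01,-0.35],"roll":0}
    - {"translation":[0.15,-0.01,-0.35],"roll":0}
    - {"translation":[0.15,-0.02,-0.3],"roll":0}
    - {"translation":[0,0,-0.1],"roll":0}
    - {"translation":[0,0,0],"roll":0}
    - {"translation":[0,0,0],"roll":0}

```text
time_s: 9.72
position: [0.4954, -0.245, 0.178]
tcp_rot: [-0.0, 0.978, -0.209, -0.001]
wrist_force: [-18.2, 8.0, 37.5]
gripper_width: 0.0254
finger_force: 36.4
```

```bash
cat > st.py <<'E'
from h import *
from scipy.spatial.transform import Rotation as Ro
np.set_printoptions(precision=4,suppress=True)
p=shot("wrist");st=sensors.get_state();q=st["tcp_rot"];T=Ro.from_quat([q[1],q[2],q[3],q[0]]).as_matrix();G=st["position"]-T[:,2]*.0187
print(st["time_s"],st["position"],"yaw",np.degrees(np.arctan2(T[1,0],T[0,0])),"F",st["wrist_force"],"M",st["wrist_torque"],"w",st["gripper_width"],"q6",st["qpos"][5])
S=pw(panel(-.062,0,.003));n=pw(panel(0,0,1.))-pw(panel(0,0,0.));e=G-S
print("grasp above floor",e@n,"off-axis",e-(e@n)*n)
# tip pixel vs. slot pixel
print("tip",[(x["at"],round(x["p"],2)) for x in finder.place_of(p,"driver")][:1],"model slot",projw(p,S))
np.save("last.npy",p["frame"])
E
python3 st.py
```

```text
9.7667 [ 0.4954 -0.245   0.178 ] yaw -24.145323018516734 F [-17.4249   7.2568  36.8467] M [ 1.1051  2.8033 -0.0193] w 0.025302933141357915 q6 1.5307955125519657
grasp above floor 0.12817997097188819 off-axis [0.0008 0.0262 0.0001]
tip [([327.1, 114.9], 0.66)] model slot [320.0133 112.4905]
```

Call:
apply_moves:
  motion:
    - {"translation":[0,0,0.15],"roll":0}
    - {"translation":[0.12,0.25,0],"roll":-5}
    - {"translation":[0.12,0.25,0],"roll":-5}
    - {"translation":[0.12,0.25,0],"roll":-5}
    - {"translation":[0,0,0],"roll":0}

```text
time_s: 10.23
position: [0.5023, -0.2346, 0.1784]
tcp_rot: [-0.003, 0.941, -0.338, 0.001]
wrist_force: [-2.1, 16.9, 18.6]
gripper_width: 0.0257
finger_force: 48.9
```

```bash
cat >> st.py <<'E'
f=cv2.cvtColor(p["frame"],cv2.COLOR_RGB2GRAY)
th=np.arange(-100,101,5);P=[]
for r in(.0115,.013,.0145):
    a=np.radians(th);X=pw(panel(-.062-r*np.sin(a),r*np.cos(a),.012));q=(projw(p,X)+[1.4,0]).astype(np.float32)
    P.append(cv2.remap(f,q[:,0].reshape(1,-1),q[:,1].reshape(1,-1),cv2.INTER_LINEAR)[0])
for a,v in zip(th,np.array(P).T):print(a,*v,end=" | ")
E
python3 st.py
```

```text
10.2833 [ 0.5021 -0.2348  0.1783] yaw -39.21136161670898 F [-2.0833 16.0501 19.0691] M [ 4.005  -0.5861  0.9579] w 0.025822821262485657 q6 1.8078230293973738
grasp above floor 0.12527673057547162 off-axis [0.006  0.0363 0.003 ]
tip [([319.0, 117.1], 0.87)] model slot [313.6741 114.6348]
-100 164 180 180 | -95 178 183 182 | -90 184 184 179 | -85 186 184 183 | -80 185 183 184 | -75 184 185 186 | -70 185 186 185 | -65 184 186 185 | -60 183 186 187 | -55 183 185 186 | -50 185 185 184 | -45 185 186 188 | -40 185 185 188 | -35 185 184 185 | -30 185 185 185 | -25 181 185 186 | -20 180 183 189 | -15 183 184 187 | -10 183 183 185 | -5 181 184 186 | 0 174 181 186 | 5 152 173 184 | 10 114 139 164 | 15 89 93 114 | 20 112 94 69 | 25 138 128 87 | 30 144 133 99 | 35 136 127 114 | 40 139 146 151 | 45 165 176 177 | 50 182 183 181 | 55 183 185 184 | 60 184 185 183 | 65 186 186 186 | 70 187 190 182 | 75 188 188 179 | 80 188 185 173 | 85 188 183 170 | 90 185 181 167 | 95 183 182 168 | 100 183 179 169 |
```

Call:
apply_moves:
  motion:
    - {"translation":[0,-0.1,0],"roll":-5}
    - {"translation":[0,-0.1,0],"roll":-5}
    - {"translation":[0,-0.1,0],"roll":-5}
    - {"translation":[0,0,0],"roll":-5}
    - {"translation":[0,0,0],"roll":0}

```text
time_s: 10.75
position: [0.5098, -0.2347, 0.1819]
tcp_rot: [-0.009, 0.868, -0.496, 0.006]
wrist_force: [15.3, 37.1, 31.4]
gripper_width: 0.0258
finger_force: 148.3
```

```bash
python3 st.py
```

```text
10.8 [ 0.5097 -0.2348  0.1819] yaw -59.22902607669236 F [14.3986 36.446  32.5339] M [ 9.6247 -5.8426  2.549 ] w 0.02572428169919783 q6 2.1498916210135084
grasp above floor 0.12474054366512971 off-axis [0.013  0.0363 0.007 ]
tip [([301.3, 124.3], 0.96)] model slot [296.1933 127.4088]
-100 132 139 141 | -95 140 163 167 | -90 167 184 183 | -85 184 190 185 | -80 188 191 186 | -75 190 191 186 | -70 191 190 188 | -65 191 189 189 | -60 190 191 189 | -55 191 192 190 | -50 192 192 190 | -45 191 192 193 | -40 193 191 193 | -35 190 192 194 | -30 191 192 195 | -25 192 193 194 | -20 192 192 192 | -15 191 191 195 | -10 189 193 195 | -5 190 193 193 | 0 188 190 194 | 5 191 190 193 | 10 190 189 192 | 15 189 186 190 | 20 178 187 191 | 25 150 166 183 | 30 102 124 153 | 35 75 82 89 | 40 92 87 71 | 45 125 116 90 | 50 138 130 118 | 55 144 142 142 | 60 168 174 181 | 65 189 193 192 | 70 196 193 192 | 75 194 194 188 | 80 194 193 190 | 85 192 194 190 | 90 195 195 187 | 95 196 193 182 | 100 194 189 177 |
```

Call:
apply_moves:
  motion:
    - {"translation":[0,0,0],"roll":5}
    - {"translation":[-0.2,0.2,0.5],"roll":2}
    - {"translation":[-0.4,0.3,1.0],"roll":0}
    - {"translation":[-0.6,0.2,1.5],"roll":0}
    - {"translation":[-0.6,0,2],"roll":0}
    - {"translation":[0,0,2],"roll":0}
    - {"translation":[0,0,0],"roll":0}

```text
time_s: 11.43
position: [0.4841, -0.2348, 0.2499]
tcp_rot: [0.0, 0.898, -0.44, 0.003]
wrist_force: [0.0, -0.9, -1.7]
gripper_width: 0.0254
finger_force: 41.3
```

```bash
python3 st.py
```

```text
11.4833 [ 0.4836 -0.2345  0.248 ] yaw -52.15115157696952 F [ 0.0541  0.2519 -3.291 ] M [ 0.0257  0.0569 -0.0106] w 0.025375511709270136 q6 2.0266770888818817
grasp above floor 0.19484419713059736 off-axis [0.0222 0.0359 0.0123]
tip [([323.4, 118.6], 0.59)] model slot [287.5794 107.0769]
-100 175 182 170 | -95 180 184 174 | -90 183 183 177 | -85 183 184 180 | -80 184 185 180 | -75 185 185 181 | -70 185 184 181 | -65 183 185 184 | -60 184 185 184 | -55 185 186 184 | -50 187 186 185 | -45 187 185 186 | -40 186 185 187 | -35 187 186 186 | -30 185 185 187 | -25 187 186 187 | -20 185 185 187 | -15 182 184 185 | -10 183 185 188 | -5 185 184 188 | 0 183 183 187 | 5 183 182 185 | 10 176 182 184 | 15 163 177 184 | 20 133 158 175 | 25 96 122 144 | 30 78 87 93 | 35 82 72 63 | 40 91 83 70 | 45 110 107 94 | 50 134 133 127 | 55 163 167 170 | 60 180 184 184 | 65 186 188 180 | 70 186 189 177 | 75 185 186 178 | 80 186 187 177 | 85 188 186 176 | 90 190 188 172 | 95 188 183 165 | 100 188 181 161 |
```

Call:
apply_moves:
  motion:
    - {"translation":[0.6,2.5,0.4],"roll":6.9}
    - {"translation":[0.6,3.3,0.4],"roll":6.9}
    - {"translation":[0.6,3.3,0],"roll":6.9}
    - {"translation":[0.6,3.3,0],"roll":6.9}
    - {"translation":[0.6,3.3,0],"roll":7}
    - {"translation":[0.6,3.3,0],"roll":7}
    - {"translation":[0.6,3.3,0],"roll":7}
    - {"translation":[0.7,3.3,0],"roll":7}
    - {"translation":[0.7,3.3,0],"roll":7}
    - {"translation":[0.7,3.3,0],"roll":7}
    - {"translation":[0.7,3.1,0],"roll":7}
    - {"translation":[0,0,-1.5],"roll":0}
    - {"translation":[0,0,0],"roll":0}
    - {"translation":[0,0,0],"roll":0}

```text
time_s: 12.7
position: [0.551, 0.1189, 0.2372]
tcp_rot: [0.0, 0.977, 0.212, -0.002]
wrist_force: [-0.4, -0.3, -2.5]
gripper_width: 0.0255
finger_force: 41.0
```

```bash
cat > rk.py <<'E'
from h import *
from scipy.spatial.transform import Rotation as Ro
np.set_printoptions(precision=4,suppress=True)
p=shot("wrist");st=sensors.get_state();q=st["tcp_rot"];T=Ro.from_quat([q[1],q[2],q[3],q[0]]).as_matrix();G=st["position"]-T[:,2]*.0187
print(st["time_s"],st["position"],"yaw",np.degrees(np.arctan2(T[1,0],T[0,0])),"F",st["wrist_force"],"w",st["gripper_width"])
at=finder.place_of(p,"driver")[0];print("tip px",at["at"],at["p"])
f=lambda v:projw(p,G+.128*(T[:,0]*np.sin(v[0])+T[:,2]*np.cos(v[0]))+T[:,1]*v[1])-at["at"]
r=least_squares(f,[.5,0]).x;v=r[0];X=G+.128*(T[:,0]*np.sin(v)+T[:,2]*np.cos(v))+0*r[1]*T[:,1]
W=np.array([.6118,.145]);print("phi",np.degrees(v),"lat",r[1],"tip",X,"to well",W-X[:2])
g=np.arange(-.03,.03,1/3000);XX,YY=np.meshgrid(g,g,indexing="ij")
q=projw(p,np.stack([W[0]+XX,W[1]+YY,np.full_like(XX,.09)],-1)).astype(np.float32)
np.save("well.npy",cv2.remap(p["frame"],q[...,0],q[...,1],cv2.INTER_LINEAR))
E
python3 rk.py
```

```text
12.75 [0.5515 0.1185 0.2381] yaw 24.402431990172932 F [-0.4465 -0.3541 -0.8168] w 0.025322020078748425
tip px [557.6, 284.4] 0.69
phi -49.18805101114078 lat 0.26315386502815724 tip [0.4631 0.0784 0.1734] to well [0.1487 0.0666]
```

Call:
apply_moves:
  motion:
    - {"translation":[0.1,0,-2],"roll":0}
    - {"translation":[0.1,0,-2],"roll":0}
    - {"translation":[0,0,-1.5],"roll":0}
    - {"translation":[0,0,-1],"roll":0}
    - {"translation":[0,0,0],"roll":0}

```text
time_s: 13.22
position: [0.5547, 0.1185, 0.1733]
tcp_rot: [-0.0, 0.977, 0.211, 0.0]
wrist_force: [2.0, 0.7, -1.8]
gripper_width: 0.0254
finger_force: 41.0
```

```bash
python3 - <<'E'
from h import *
p=shot("wrist");s=shot("scene");st=sensors.get_state();print(st["position"],st["wrist_force"])
cv2.imwrite("pics/c7.png",np.hstack([cv2.resize(p["frame"][60:340,180:460],(400,400)),cv2.resize(s["frame"][150:290,260:400],(400,400),interpolation=cv2.INTER_CUBIC)])[:,:,::-1])
E
```

```text
[0.55471665 0.11866555 0.17500031] [ 0.45369497  0.31725515 -1.7637558 ]
```

View pics/c7.png

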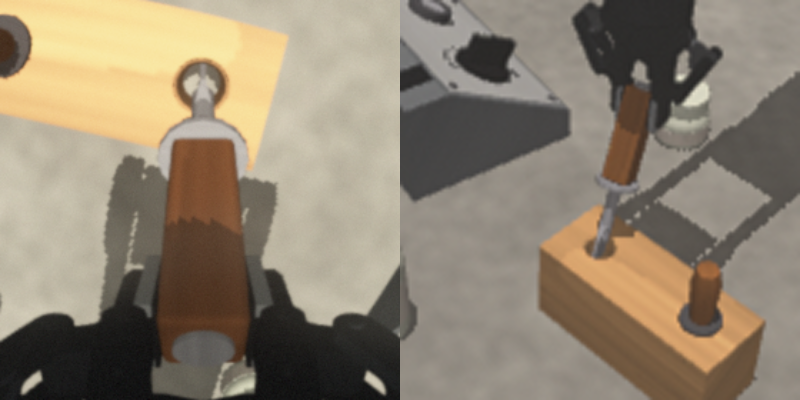

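Call:
apply_moves:
  motion:
    - {"translation":[0.8,0.37,0.1],"roll":0}
    - {"translation":[0.8,0.37,0.1],"roll":0}
    - {"translation":[0.8,0.37,0.1],"roll":0}
    - {"translation":[0.8,0.37,0.1],"roll":0}
    - {"translation":[0.8,0.37,0],"roll":0}
    - {"translation":[0.8,0.37,0],"roll":0}
    - {"translation":[0.8,0.37,0],"roll":0}
    - {"translation":[0.4,0.2,-0.5],"roll":0}
    - {"translation":[-0.3,-0.1,-1],"roll":0}
    - {"translation":[0,0,-1.2],"roll":0}
    - {"translation":[0,0,-1.2],"roll":0}
    - {"translation":[0,0,0],"roll":0}

```text
time_s: 14.32
position: [0.6102, 0.1456, 0.136]
tcp_rot: [0.0, 0.977, 0.212, -0.001]
wrist_force: [2.8, 0.5, -3.8]
gripper_width: 0.0257
finger_force: 41.9
```

Call:
apply_moves:
  motion:
    - {"translation":[0,0,-0.7],"roll":0}
    - {"translation":[0,0,-0.4],"roll":0}
    - {"translation":[0,0,0],"roll":0}
    - {"translation":[0,0,0],"roll":0}

```text
time_s: 14.65
position: [0.6113, 0.1459, 0.1283]
tcp_rot: [0.0, 0.977, 0.212, -0.0]
wrist_force: [0.4, 0.2, -2.7]
gripper_width: 0.0255
finger_force: 42.1
```

Call:
apply_moves:
  motion:
    - {"translation":[0,0,0],"roll":0}
    - {"translation":[0,0,0],"roll":0}
    - {"translation":[0,0,0],"roll":0}
    - {"translation":[0,0,0],"roll":0}
    - {"translation":[0,0,0],"roll":6.9}
    - {"translation":[0,0,0],"roll":6.9}
    - {"translation":[0,0,0],"roll":6.9}
    - {"translation":[0,0,0],"roll":6.9}
    - {"translation":[0,0,0],"roll":6.9}
    - {"translation":[0,0,0],"roll":6.9}
    - {"translation":[0,0,0],"roll":6.9}
    - {"translation":[0,0,0],"roll":6.9}
    - {"translation":[0,0,0],"roll":6.9}
    - {"translation":[0,0,0],"roll":7}
    - {"translation":[0,0,0],"roll":7}
    - {"translation":[0,0,0],"roll":7}
    - {"translation":[0,0,0],"roll":6.9}
    - {"translation":[0,0,0],"roll":0}
    - {"translation":[0,0,0],"roll":0}
  hand: 0.9

```text
time_s: 16.23
position: [0.6115, 0.146, 0.1285]
tcp_rot: [0.0, 0.543, 0.84, 0.0]
wrist_force: [0.4, 0.3, -1.2]
gripper_width: 0.0771
finger_force: 0.0
```

```bash
python3 - <<'E'
from h import *
s=shot("scene");st=sensors.get_state();print(st["position"],st["tcp_rot"],st["gripper_width"],st["wrist_force"])
print([(x["at"],x["p"]) for x in finder.place_of(s,"driver")][:2],[(x["at"],x["p"]) for x in finder.masks_of(s,"driver")][:2])
p=shot("wrist");m=finder.masks_of(p,"driver");print([(x["at"],x["p"]) for x in m][:2])
E
```

```text
[0.61147299 0.14605346 0.12849514] [7.42368232e-05 5.43070677e-01 8.39686982e-01 8.36572244e-05] 0.07701963127194832 [ 1.14282946 -0.12326337 -0.41112993]
[] [([331.6, 229.0], 0.74)]
[([323.7, 259.3], 0.69), ([344.3, 129.0], 0.26)]
```

Call:
apply_moves:
  motion:
    - {"translation":[0,0,-0.45],"roll":0}
    - {"translation":[0,0,0],"roll":0}
    - {"translation":[0,0,0],"roll":0}
    - {"translation":[0,0,0],"roll":0}
    - {"translation":[0,0,0],"roll":0}
    - {"translation":[0,0,0],"roll":0}
  hand: 0
  grip_force: 30

```text
time_s: 16.98
position: [0.6114, 0.146, 0.1238]
tcp_rot: [-0.0, 0.541, 0.841, -0.0]
wrist_force: [-0.3, 0.1, -1.1]
gripper_width: 0.0257
finger_force: 31.6
```

Call:
apply_moves:
  motion:
    - {"translation":[0,0,1.3],"roll":0}
    - {"translation":[0,0,2],"roll":0}
    - {"translation":[0,0,2],"roll":0}
    - {"translation":[0,0,0],"roll":0}
    - {"translation":[0.33,-0.72,0],"roll":0}
    - {"translation":[0.33,-0.72,0],"roll":0}
    - {"translation":[0.33,-0.72,0],"roll":0}
    - {"translation":[0.33,-0.72,-0.1],"roll":0}
    - {"translation":[0.33,-0.72,-0.1],"roll":0}
    - {"translation":[0.33,-0.72,-0.1],"roll":0}
    - {"translation":[0.22,-0.5,-0.2],"roll":0}
    - {"translation":[0,0,0],"roll":0}
    - {"translation":[0,0,1.5],"roll":0}
    - {"translation":[0,0,3],"roll":0}
    - {"translation":[0,0,3],"roll":0}
    - {"translation":[0,0,0],"roll":0}
    - {"translation":[0,0,0],"roll":0}

```text
time_s: 18.4
position: [0.6343, 0.0973, 0.2486]
tcp_rot: [0.002, 0.541, 0.841, 0.0]
wrist_force: [-0.1, 0.1, -2.3]
gripper_width: 0.0254
finger_force: 31.4
```

```bash
python3 rk.py
```

```text
18.45 [0.6332 0.0972 0.2469] yaw 114.46504091237964 F [-0.1206 -0.1046 -3.4022] w 0.026086083028818464
tip px [324.7, 134.0] 0.58
phi 22.87802671460082 lat 0.0028414369671906576 tip [0.6126 0.1424 0.1476] to well [-0.0008  0.0026]
```

Call:
apply_moves:
  motion:
    - {"translation":[-1.1,-2.7,0.5],"roll":-6.7}
    - {"translation":[-1.1,-3.6,0.5],"roll":-6.7}
    - {"translation":[-1.1,-3.6,0],"roll":-6.7}
    - {"translation":[-1.1,-3.6,0],"roll":-6.7}
    - {"translation":[-1.1,-3.6,0],"roll":-6.7}
    - {"translation":[-1.1,-3.6,0],"roll":-6.7}
    - {"translation":[-1.1,-3.6,0],"roll":-6.7}
    - {"translation":[-1.1,-3.6,0],"roll":-6.7}
    - {"translation":[-1.1,-3.6,0],"roll":-6.7}
    - {"translation":[-1.1,-3.6,0],"roll":-6.6}
    - {"translation":[-1.0,-3.6,-1],"roll":0}
    - {"translation":[0,-2,-2],"roll":0}
    - {"translation":[0,0,-1.5],"roll":0}
    - {"translation":[0,0,0],"roll":0}
    - {"translation":[0,0,0],"roll":0}

```text
time_s: 19.75
position: [0.5119, -0.3085, 0.2099]
tcp_rot: [-0.002, 0.915, 0.403, -0.001]
wrist_force: [-0.3, 1.0, -1.0]
gripper_width: 0.0259
finger_force: 31.2
```

```bash
cat > t2.py <<'E'
from h import *
import sys
from scipy.spatial.transform import Rotation as Ro
np.set_printoptions(precision=4,suppress=True)
p=shot("wrist");st=sensors.get_state();q=st["tcp_rot"];T=Ro.from_quat([q[1],q[2],q[3],q[0]]).as_matrix();G=st["position"]-T[:,2]*.0187
print(st["time_s"],st["position"],"yaw",np.degrees(np.arctan2(T[1,0],T[0,0])),st["wrist_force"])
S=pw(panel(-.062,0,.003));n=pw(panel(0,0,1.))-pw(panel(0,0,0.))
print("tip net",[(x["at"],round(x["p"],2)) for x in finder.place_of(p,"driver")][:1],"slot net",[(x["at"],round(x["p"],2)) for x in finder.place_of(p,"slot_floor")][:1],"slot model",projw(p,S))
for phi in(22,23.5,25):
    v=np.radians(phi);X=G+.128*(T[:,0]*np.sin(v)+T[:,2]*np.cos(v));e=X-S;print(phi,X,projw(p,X),"dS",e,"height",e@n)
h=projw(p,pw(panel(-.062,0,.012)));print("head model",h)
g=cv2.GaussianBlur(cv2.cvtColor(p["frame"],cv2.COLOR_RGB2GRAY),(0,0),1)
# collar centre: dark ring fit
x0,y0=int(h[0])-45,max(int(h[1])-45,0)
if len(sys.argv)>1:
    a=p["frame"][y0:y0+100,x0:x0+100];print("crop",x0,y0);cv2.imwrite("pics/"+sys.argv[1],cv2.resize(a,(600,600),interpolation=cv2.INTER_CUBIC)[:,:,::-1])
E
python3 t2.py c8.png
```

```text
19.8 [ 0.5129 -0.3086  0.2112] yaw 47.576103957514626 [ 0.5792 -0.6879 -0.7704]
tip net [([323.4, 134.7], 0.88)] slot net [([334.9, 130.0], 0.64)] slot model [333.4918 123.1294]
22 [ 0.545  -0.2731  0.1112] [322.7676 135.7157] dS [-0.0137 -0.0003  0.0256] height 0.028996915462513047
23.5 [ 0.5471 -0.2708  0.1125] [322.764  132.2129] dS [-0.0116  0.002   0.0269] height 0.02910243080551268
25 [ 0.5492 -0.2685  0.1139] [322.7604 128.7168] dS [-0.0095  0.0042  0.0283] height 0.029289031192388248
head model [329.985  126.8007]
crop 284 81
```

View pics/c8.png

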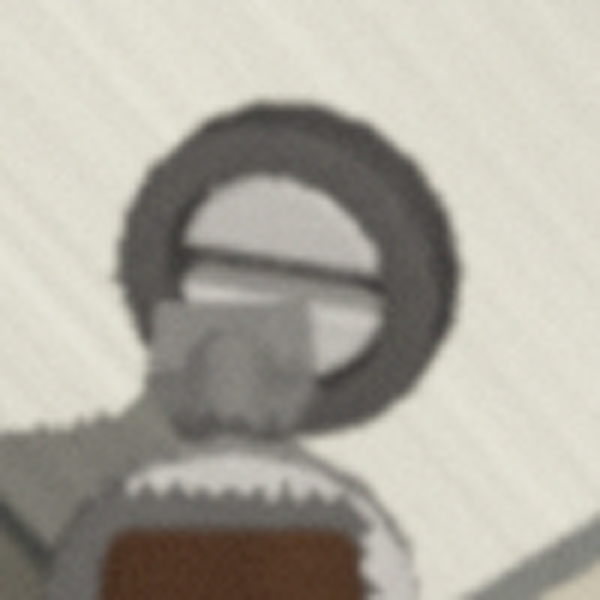

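```bash
python3 - <<'E'
from h import *
p=shot("wrist")
for th in (30,35,40,45):
    a=np.radians(th);r=.0165
    q=[projw(p,pw(panel(-.062-s*r*np.sin(a),s*r*np.cos(a),.012))) for s in(-1,1)];d=q[1]-q[0];print(th,q,np.degrees(np.arctan2(d[1],d[0])))
E
```

```text
30 [array([311.64687282, 129.67186913]), array([344.44988747, 126.6436997 ])] -5.274240346690676
35 [array([311.31335419, 128.25972911]), array([344.73050761, 128.13310064])] -0.21711132717972167
40 [array([311.10012597, 126.841364  ]), array([344.87698568, 129.61648595])] 4.696897355764227
45 [array([311.00947719, 125.42682179]), array([344.88906722, 131.08183932])] 9.476175032726665
```

Call:
apply_moves:
  motion:
    - {"translation":[0.13,0.1,-0.6],"roll":-6}
    - {"translation":[0,0,-1],"roll":0}
    - {"translation":[0,0,0],"roll":0}
    - {"translation":[0.18,0,-0.3],"roll":0}
    - {"translation":[0.16,0,-0.3],"roll":0}
    - {"translation":[0.16,0,-0.27],"roll":0}
    - {"translation":[0,0,0],"roll":0}
    - {"translation":[0,0,0],"roll":0}

```text
time_s: 20.62
position: [0.5196, -0.3086, 0.1885]
tcp_rot: [0.0, 0.935, 0.355, -0.0]
wrist_force: [-5.1, -0.6, 9.9]
gripper_width: 0.0256
finger_force: 33.0
```

```bash
python3 t2.py; python3 st.py
```

```text
20.6667 [ 0.5196 -0.3086  0.1886] yaw 41.64418199979993 [-6.2654 -0.4082 10.2728]
tip net [([323.8, 132.2], 0.76)] slot net [([318.7, 132.4], 0.94)] slot model [320.4937 130.1291]
22 [ 0.5554 -0.2769  0.0886] [321.5735 136.4254] dS [-0.0033 -0.0041  0.003 ] height 0.004138439786689006
23.5 [ 0.5577 -0.2748  0.0898] [321.5686 132.9438] dS [-0.001  -0.0021  0.0042] height 0.004129575853887928
25 [ 0.56   -0.2728  0.0912] [321.5635 129.4691] dS [ 0.0013 -0.      0.0056] height 0.004203178633636333
head model [316.7752 134.7201]
20.8167 [ 0.5196 -0.3086  0.1885] yaw 41.63860931905141 F [-5.4596  1.1131  9.8156] M [0.324  1.0798 0.1476] w 0.02584256135728922 q6 0.3064545870973777
grasp above floor 0.12446699773177751 off-axis [ 0.0231 -0.0374  0.0139]
tip [([323.4, 130.4], 0.96)] model slot [320.5004 130.0997]
-100 183 183 181 | -95 183 183 182 | -90 183 184 184 | -85 184 184 182 | -80 185 186 183 | -75 185 183 182 | -70 184 183 183 | -65 184 185 180 | -60 185 186 186 | -55 186 186 185 | -50 186 186 183 | -45 186 187 187 | -40 186 187 184 | -35 185 187 179 | -30 185 189 177 | -25 186 190 187 | -20 186 190 179 | -15 186 190 173 | -10 186 187 167 | -5 183 189 171 | 0 183 189 167 | 5 180 187 165 | 10 182 185 168 | 15 182 186 163 | 20 180 187 169 | 25 167 180 169 | 30 141 150 143 | 35 130 131 117 | 40 134 128 103 | 45 135 130 114 | 50 134 135 120 | 55 135 135 122 | 60 136 135 124 | 65 134 134 125 | 70 131 127 122 | 75 123 119 118 | 80 114 113 119 | 85 110 112 119 | 90 111 115 121 | 95 115 118 121 | 100 119 120 121 |
```

Call:
apply_moves:
  motion:
    - {"translation":[-0.26,0.35,-0.06],"roll":-5}
    - {"translation":[-0.23,0.37,-0.06],"roll":-5}
    - {"translation":[-0.2,0.4,-0.06],"roll":-5}
    - {"translation":[-0.17,0.41,-0.06],"roll":-5}
    - {"translation":[0,0,0],"roll":0}

```text
time_s: 21.28
position: [0.5104, -0.293, 0.187]
tcp_rot: [0.001, 0.983, 0.185, -0.0]
wrist_force: [-8.6, 0.8, 17.6]
gripper_width: 0.0257
finger_force: 33.7
```

```bash
python3 t2.py; python3 st.py
```

```text
21.3333 [ 0.5106 -0.2932  0.187 ] yaw 21.580115524345764 [-9.7691  0.5563 17.6926]
tip net [([323.5, 137.3], 0.8)] slot net [([319.6, 133.8], 0.8)] slot model [319.5617 131.2993]
22 [ 0.5551 -0.2757  0.087 ] [321.2699 136.574 ] dS [-0.0036 -0.003   0.0014] height 0.0029690005735774024
23.5 [ 0.558  -0.2746  0.0883] [321.248  133.0937] dS [-0.0007 -0.0018  0.0027] height 0.00266618445948956
25 [ 0.5608 -0.2734  0.0897] [321.2258 129.6203] dS [ 0.0021 -0.0007  0.0041] height 0.002449149115059989
head model [317.4124 136.9753]
21.4833 [ 0.5106 -0.2933  0.187 ] yaw 21.650164712892312 F [-9.3399  1.2167 16.9245] M [0.5441 1.8028 0.2159] w 0.02559745731666584 q6 0.6702489026699935
grasp above floor 0.12779261333692754 off-axis [ 0.0157 -0.0222  0.0094]
tip [([324.4, 135.0], 0.85)] model slot [319.4855 131.274 ]
-100 128 145 153 | -95 156 171 172 | -90 173 177 173 | -85 178 178 177 | -80 177 179 177 | -75 177 177 179 | -70 178 176 178 | -65 178 180 179 | -60 179 180 178 | -55 178 180 180 | -50 178 180 182 | -45 180 179 182 | -40 180 182 182 | -35 179 180 181 | -30 180 184 187 | -25 179 183 187 | -20 180 183 185 | -15 181 184 187 | -10 179 185 181 | -5 179 185 181 | 0 178 183 178 | 5 181 184 176 | 10 180 183 176 | 15 178 184 174 | 20 178 183 174 | 25 178 181 164 | 30 177 180 163 | 35 175 178 170 | 40 166 173 166 | 45 149 159 154 | 50 135 132 130 | 55 131 125 112 | 60 131 134 140 | 65 131 135 143 | 70 131 135 139 | 75 133 136 152 | 80 132 135 151 | 85 129 125 129 | 90 123 117 114 | 95 113 113 110 | 100 110 116 109 |
```

Call:
apply_moves:
  motion:
    - {"translation":[-0.13,0.42,-0.03],"roll":-5}
    - {"translation":[-0.1,0.44,-0.03],"roll":-5}
    - {"translation":[-0.07,0.45,-0.03],"roll":-5}
    - {"translation":[0,0,0],"roll":0}

```text
time_s: 21.87
position: [0.5074, -0.2799, 0.186]
tcp_rot: [0.001, 0.998, 0.055, -0.0]
wrist_force: [-10.0, 0.3, 17.6]
gripper_width: 0.0258
finger_force: 33.9
```

```bash
python3 t2.py; python3 st.py
```

```text
21.9167 [ 0.5074 -0.2801  0.1861] yaw 6.578714689184068 [-9.9497  0.5684 17.6702]
tip net [([327.5, 133.1], 0.88)] slot net [([319.8, 136.5], 0.73)] slot model [319.185  132.1494]
22 [ 0.555  -0.2748  0.0861] [321.1098 136.721 ] dS [-0.0037 -0.002   0.0005] height 0.0022118980740619995
23.5 [ 0.5581 -0.2744  0.0873] [321.0869 133.2415] dS [-0.0006 -0.0017  0.0018] height 0.0018011446197131807
25 [ 0.5611 -0.2741  0.0887] [321.0637 129.7689] dS [ 0.0024 -0.0013  0.0031] height 0.0014773793375808188
head model [318.393  138.2374]
22.0667 [ 0.5075 -0.2803  0.1861] yaw 6.648057807250065 F [-10.8027   0.2198  18.0609] M [0.2764 1.9201 0.1   ] w 0.025681446105432538 q6 0.9491712758487311
grasp above floor 0.12868585206834693 off-axis [ 0.0131 -0.0091  0.0077]
tip [([320.5, 133.2], 0.56)] model slot [319.0534 132.2619]
-100 151 148 139 | -95 143 134 113 | -90 130 118 112 | -85 137 145 157 | -80 160 171 173 | -75 172 177 173 | -70 174 175 174 | -65 174 175 174 | -60 176 174 177 | -55 176 176 178 | -50 176 176 177 | -45 179 177 178 | -40 176 177 179 | -35 177 177 180 | -30 177 177 179 | -25 178 179 186 | -20 178 179 182 | -15 176 179 182 | -10 177 180 182 | -5 178 178 182 | 0 178 181 181 | 5 178 181 178 | 10 178 180 179 | 15 178 179 182 | 20 177 177 178 | 25 176 179 171 | 30 175 180 177 | 35 175 180 178 | 40 177 175 170 | 45 173 173 168 | 50 171 176 165 | 55 165 170 164 | 60 149 153 150 | 65 132 123 125 | 70 128 130 136 | 75 130 139 154 | 80 130 145 157 | 85 132 152 160 | 90 133 162 180 | 95 129 161 187 | 100 121 142 158 |
```

Call:
apply_moves:
  motion:
    - {"translation":[-0.02,0.45,-0.02],"roll":-5}
    - {"translation":[0,0.45,0],"roll":-5}
    - {"translation":[0,0,0],"roll":0}

```text
time_s: 22.37
position: [0.5072, -0.2711, 0.1858]
tcp_rot: [0.001, 1.0, -0.031, -0.0]
wrist_force: [-9.5, -1.4, 17.3]
gripper_width: 0.0257
finger_force: 34.0
```

```bash
python3 st.py
```

```text
22.4167 [ 0.5072 -0.2714  0.1858] yaw -3.3780677357065483 F [-10.3411  -0.5004  17.6266] M [-0.0882  2.0661  0.3825] w 0.025412249870343906 q6 1.1384034756920833
grasp above floor 0.12869845976764638 off-axis [ 0.0129 -0.0002  0.0075]
tip [([323.2, 133.0], 0.66)] model slot [318.7219 132.8058]
-100 145 152 148 | -95 142 146 143 | -90 132 132 129 | -85 125 131 138 | -80 139 151 160 | -75 162 170 172 | -70 173 174 172 | -65 173 173 173 | -60 173 175 173 | -55 172 175 176 | -50 175 176 175 | -45 176 174 176 | -40 176 175 177 | -35 175 175 178 | -30 174 176 177 | -25 176 175 178 | -20 176 175 181 | -15 179 178 183 | -10 175 178 178 | -5 176 176 178 | 0 176 177 179 | 5 174 176 177 | 10 175 177 176 | 15 174 177 177 | 20 174 177 182 | 25 175 177 175 | 30 173 177 177 | 35 173 175 177 | 40 173 175 173 | 45 173 171 169 | 50 171 171 166 | 55 164 168 164 | 60 141 154 149 | 65 122 121 119 | 70 122 116 106 | 75 129 142 133 | 80 130 149 149 | 85 132 153 151 | 90 137 170 168 | 95 140 190 183 | 100 136 190 177 |
```

Call:
apply_moves:
  motion:
    - {"translation":[0,0.2,0],"roll":-3}
    - {"translation":[0,0.2,0],"roll":-3}
    - {"translation":[0,0,0],"roll":0}
    - {"translation":[0,0,0],"roll":0}

```text
time_s: 22.8
position: [0.5075, -0.2673, 0.1858]
tcp_rot: [0.001, 0.997, -0.081, -0.0]
wrist_force: [-9.3, 0.6, 17.8]
gripper_width: 0.0259
finger_force: 45.3
```

```bash
python3 st.py
```

```text
22.85 [ 0.5075 -0.2673  0.1857] yaw -9.246348710594114 F [-9.0607  0.902  17.0353] M [0.1512 1.666  1.1225] w 0.025642282593707995 q6 1.2468412462526026
grasp above floor 0.1285856091338114 off-axis [0.0131 0.0039 0.0075]
tip [([322.6, 133.5], 0.82)] model slot [317.2398 133.0336]
-100 147 153 150 | -95 145 150 145 | -90 138 133 135 | -85 125 127 138 | -80 138 146 160 | -75 161 168 173 | -70 171 173 174 | -65 177 173 175 | -60 173 175 176 | -55 174 175 176 | -50 175 175 177 | -45 176 176 177 | -40 176 176 178 | -35 175 176 179 | -30 176 176 180 | -25 176 176 180 | -20 177 178 181 | -15 178 178 182 | -10 178 177 184 | -5 178 177 181 | 0 177 179 181 | 5 178 176 180 | 10 178 180 178 | 15 178 179 178 | 20 178 177 179 | 25 175 179 183 | 30 174 178 180 | 35 173 176 179 | 40 173 175 174 | 45 173 174 171 | 50 172 174 168 | 55 165 171 164 | 60 144 148 153 | 65 121 119 116 | 70 119 114 100 | 75 130 137 138 | 80 135 147 150 | 85 138 154 154 | 90 141 172 173 | 95 146 195 185 | 100 145 196 180 |
```

Call:
apply_moves:
  motion:
    - {"translation":[0,-0.2,0],"roll":4}
    - {"translation":[0,-0.1,0],"roll":3}
    - {"translation":[-0.2,0,0.5],"roll":0}
    - {"translation":[-0.5,0,1],"roll":0}
    - {"translation":[-0.8,0,1.6],"roll":0}
    - {"translation":[-0.8,0,2],"roll":0}
    - {"translation":[-0.4,0,2],"roll":0}
    - {"translation":[0,0,0.5],"roll":0}

```text
time_s: 23.57
position: [0.4815, -0.2703, 0.2633]
tcp_rot: [0.001, 1.0, -0.022, 0.002]
wrist_force: [0.6, -0.7, -1.6]
gripper_width: 0.0255
finger_force: 31.8
```

```bash
python3 st.py
```

```text
23.6167 [ 0.482  -0.2704  0.2628] yaw -2.473447742587922 F [ 1.1176  0.6602 -0.8281] M [-0.0485  0.0342  0.0009] w 0.025590864599932078 q6 1.0996762932711344
grasp above floor 0.20807385312160154 off-axis [ 0.0272 -0.0001  0.0157]
tip [([323.7, 133.5], 0.75)] model slot [320.0354 104.5105]
-100 139 142 143 | -95 121 124 118 | -90 105 107 103 | -85 100 112 123 | -80 125 145 158 | -75 150 162 166 | -70 164 169 168 | -65 169 171 169 | -60 169 171 170 | -55 170 171 171 | -50 171 169 172 | -45 173 173 174 | -40 173 172 173 | -35 172 170 175 | -30 174 173 173 | -25 173 172 175 | -20 174 173 175 | -15 174 174 179 | -10 173 174 180 | -5 171 175 176 | 0 173 176 176 | 5 176 176 175 | 10 174 176 176 | 15 173 174 171 | 20 172 174 168 | 25 171 174 155 | 30 171 173 158 | 35 170 172 162 | 40 169 171 160 | 45 169 171 160 | 50 164 168 156 | 55 156 160 149 | 60 128 143 137 | 65 102 107 106 | 70 93 92 88 | 75 117 117 108 | 80 139 141 139 | 85 153 152 142 | 90 165 165 142 | 95 181 183 151 | 100 195 190 153 |
```

Call:
apply_moves:
  motion:
    - {"translation":[0.5,1.5,0],"roll":6.8}
    - {"translation":[0.9,2.2,0],"roll":6.8}
    - {"translation":[0.9,2.2,0],"roll":6.9}
    - {"translation":[0.9,2.2,0],"roll":6.9}
    - {"translation":[0.9,2.2,0],"roll":6.9}
    - {"translation":[0.9,2.2,0],"roll":6.9}
    - {"translation":[0.9,2.2,0],"roll":6.9}
    - {"translation":[0.9,2.2,0],"roll":6.9}
    - {"translation":[0.9,2.2,0],"roll":6.9}
    - {"translation":[0.9,2.2,0],"roll":6.9}
    - {"translation":[0.9,2.2,0],"roll":6.9}
    - {"translation":[0.9,2.2,0],"roll":6.9}
    - {"translation":[0.9,2.2,0],"roll":6.9}
    - {"translation":[0.9,2.2,0],"roll":6.9}
    - {"translation":[0.9,2.2,-0.5],"roll":6.9}
    - {"translation":[0.9,2.2,-1],"roll":6.8}
    - {"translation":[1.2,2.1,0],"roll":6.8}
    - {"translation":[0,0,0],"roll":0}
    - {"translation":[0,0,0],"roll":0}

```text
time_s: 25.25
position: [0.6326, 0.0974, 0.2426]
tcp_rot: [-0.001, 0.541, 0.841, -0.001]
wrist_force: [0.1, -0.5, -3.4]
gripper_width: 0.0254
finger_force: 31.7
```

```bash
python3 rk.py
```

```text
25.3 [0.6323 0.0965 0.2431] yaw 114.42050820744718 F [ 0.2795 -0.2769 -1.8188] w 0.025343420341883593
tip px [324.0, 135.1] 0.61
phi 23.134379591651086 lat 0.0015135571403705136 tip [0.6113 0.1422 0.1441] to well [0.0005 0.0028]
```

Call:
apply_moves:
  motion:
    - {"translation":[0.05,0.2,-2],"roll":0}
    - {"translation":[0,0,-2],"roll":0}
    - {"translation":[0,0,-1.4],"roll":0}
    - {"translation":[0,0,-1],"roll":0}
    - {"translation":[0,0,0],"roll":0}

```text
time_s: 25.77
position: [0.6323, 0.0975, 0.1786]
tcp_rot: [-0.001, 0.542, 0.84, -0.001]
wrist_force: [0.3, -0.0, -2.0]
gripper_width: 0.0254
finger_force: 31.7
```

Call:
apply_moves:
  motion:
    - {"translation":[-0.3,0.7,0],"roll":0}
    - {"translation":[-0.3,0.7,0],"roll":0}
    - {"translation":[-0.3,0.7,0],"roll":0}
    - {"translation":[-0.3,0.7,0],"roll":0}
    - {"translation":[-0.3,0.7,0],"roll":0}
    - {"translation":[-0.3,0.7,0],"roll":0}
    - {"translation":[-0.3,0.7,-0.2],"roll":0}
    - {"translation":[-0.1,0.25,-0.5],"roll":0}
    - {"translation":[0.1,-0.25,-0.8],"roll":0}
    - {"translation":[0,0,-1.2],"roll":0}
    - {"translation":[0,0,-1.2],"roll":0}
    - {"translation":[0,0,-0.8],"roll":0}
    - {"translation":[0,0,0],"roll":0}
    - {"translation":[0,0,0],"roll":0}

```text
time_s: 26.93
position: [0.6119, 0.147, 0.1325]
tcp_rot: [-0.001, 0.541, 0.841, -0.001]
wrist_force: [-0.6, -0.1, -2.2]
gripper_width: 0.0255
finger_force: 31.6
```

Call:
apply_moves:
  motion:
    - {"translation":[0,-0.1,-0.5],"roll":0}
    - {"translation":[0,0,-0.25],"roll":0}
    - {"translation":[0,0,0],"roll":0}
    - {"translation":[0,0,0],"roll":0}

```text
time_s: 27.27
position: [0.6124, 0.1462, 0.1262]
tcp_rot: [0.0, 0.541, 0.841, 0.0]
wrist_force: [0.7, 0.1, -1.8]
gripper_width: 0.0255
finger_force: 31.6
```

Call:
apply_moves:
  motion:
    - {"translation":[0,0,0],"roll":0}
    - {"translation":[0,0,0],"roll":0}
    - {"translation":[0,0,0],"roll":0}
    - {"translation":[0,0,0],"roll":0}
    - {"translation":[0,0,0],"roll":0}
    - {"translation":[0,0,2],"roll":0}
    - {"translation":[0,0,4],"roll":0}
    - {"translation":[0,0,4],"roll":0}
    - {"translation":[0,0,3],"roll":0}
    - {"translation":[0,0,0],"roll":0}
  hand: 1

```text
time_s: 28.1
position: [0.6159, 0.147, 0.2638]
tcp_rot: [0.004, 0.541, 0.841, 0.004]
wrist_force: [0.7, -0.2, 0.4]
gripper_width: 0.0855
finger_force: 0.0
```

```bash
cat > up.py <<'E'
from h import *
np.set_printoptions(precision=4,suppress=True)
s=shot("scene");t=shot("top");p=shot("wrist");st=sensors.get_state();print(st["time_s"],st["position"],st["gripper_width"],st["wrist_force"])
for n,q in(("s",s),("t",t),("w",p)):
    print(n,[(x["at"],round(x["p"],2)) for x in finder.masks_of(q,"driver")][:1],[(x["at"],round(x["p"],2)) for x in finder.place_of(q,"driver")][:1])
W=np.array([.6118,.145])
def lum(z,r):
    a=np.linspace(0,2*np.pi,73)[:-1];q=projw(p,np.stack([W[0]+r*np.cos(a),W[1]+r*np.sin(a),0*a+z],-1)).astype(np.float32)
    return cv2.remap(p["frame"],q[:,0].reshape(1,-1),q[:,1].reshape(1,-1),cv2.INTER_LINEAR)[0]
# bright cap centre on handle top (grey disc, low saturation) in the plane z=.185
g=np.arange(-.03,.03,1/2000);X,Y=np.meshgrid(g,g,indexing="ij");q=projw(p,np.stack([W[0]+X,W[1]+Y,0*X+.185],-1)).astype(np.float32)
im=cv2.remap(p["frame"],q[...,0],q[...,1],cv2.INTER_LINEAR);hsv=cv2.cvtColor(im,cv2.COLOR_RGB2HSV)
m=((hsv[...,1]<50)&(hsv[...,2]>90)).astype(np.uint8);k,l,sd,c=cv2.connectedComponentsWithStats(m)
for i in range(1,k):
    if sd[i,4]>150:print("grey",sd[i,4],"centre dx,dy",c[i][1]/2000-.03,c[i][0]/2000-.03,"size",sd[i,2:4]/2000.)
E
python3 up.py
```

```text
28.25 [0.6123 0.1462 0.2561] 0.08567600985911741 [0.1775 0.3052 0.4122]
s [([331.5, 224.0], 0.88)] []
t [([356.4, 138.4], 0.35)] []
w [([192.2, 379.6], 0.74)] [([321.5, 160.6], 0.72)]
grey 5966 centre dx,dy 0.006208347301374456 -0.01388266845457593 size [0.06 0.06]
grey 225 centre dx,dy -0.018539999999999997 0.02263111111111111 size [0.019  0.0125]
grey 932 centre dx,dy -0.00017435622317596433 0.0015793991416309036 size [0.0175 0.017 ]
```

Call:
apply_moves:
  motion:
    - {"translation":[-0.3,-1,0],"roll":-6.8}
    - {"translation":[-0.6,-2,0],"roll":-6.8}
    - {"translation":[-0.6,-2,0],"roll":-6.8}
    - {"translation":[-0.6,-2,0],"roll":-6.8}
    - {"translation":[-0.6,-2,0],"roll":-6.8}
    - {"translation":[-0.6,-2,0],"roll":-6.8}
    - {"translation":[-0.6,-2,0],"roll":-6.8}
    - {"translation":[-0.6,-2,0],"roll":-6.8}
    - {"translation":[-0.6,-2,0],"roll":-6.8}
    - {"translation":[-0.6,-2,0],"roll":-6.8}
    - {"translation":[-0.6,-2,0],"roll":-6.8}
    - {"translation":[-0.6,-2,0],"roll":-6.8}
    - {"translation":[-0.6,-2,0],"roll":-6.8}
    - {"translation":[-0.6,-2,0],"roll":-6.8}
    - {"translation":[-0.6,-2,0],"roll":-6.9}
    - {"translation":[-0.6,-2,0],"roll":-6.9}
    - {"translation":[-0.5,-1.6,0],"roll":-6.9}
    - {"translation":[0,0,-2],"roll":0}
    - {"translation":[0,0,0],"roll":0}
    - {"translation":[0,0,0],"roll":0}
  hand: 0

```text
time_s: 30.22
position: [0.5135, -0.1795, 0.2352]
tcp_rot: [-0.001, 1.0, -0.012, -0.001]
wrist_force: [-0.6, 0.5, 0.7]
gripper_width: 0.0001
finger_force: 0.0
```

```bash
cat > kn.py <<'E'
from h import *
from scipy.spatial.transform import Rotation as Ro
np.set_printoptions(precision=4,suppress=True)
p=shot("wrist");t=shot("top");st=sensors.get_state();q=st["tcp_rot"];T=Ro.from_quat([q[1],q[2],q[3],q[0]]).as_matrix()
c,s=np.cos(PUMP[2]),np.sin(PUMP[2]);d=st["position"]-[PUMP[0],PUMP[1],0]
print(st["time_s"],st["position"],"yaw",np.degrees(np.arctan2(T[1,0],T[0,0])),"F",st["wrist_force"],"w",st["gripper_width"],"pump frame",c*d[0]+s*d[1],-s*d[0]+c*d[1])
print("knob net",[(x["at"],round(x["p"],2)) for x in finder.place_of(p,"knob_grip")][:1],"model",projw(p,pw(panel(.062,0,.028))))
# white mark in the bar-top plane h=.041
g=np.arange(-.04,.04,.0005);U,V=np.meshgrid(g,g,indexing="ij");Q=projw(p,pw(panel(.062+U,V,.041))).astype(np.float32)
im=cv2.remap(cv2.cvtColor(p["frame"],cv2.COLOR_RGB2GRAY),Q[...,0],Q[...,1],cv2.INTER_LINEAR);R=np.hypot(U,V)
m=(im>130)&(R<.028);
if m.sum()>3:print("mark u,v",U[m].mean(),V[m].mean(),int(m.sum()),"cw angle deg (mark up at rest)",np.degrees(np.arctan2(-U[m].mean(),V[m].mean())))
E
python3 kn.py
```

```text
30.3167 [ 0.5146 -0.1794  0.2365] yaw -1.3780793425442641 F [ 0.28    0.5083 -1.3132] w 0.00019379602000787493 pump frame -0.07283591841976358 0.03019703121070755
knob net [([288.0, 151.0], 0.88)] model [287.5251 147.717 ]
mark u,v 0.006022259236826205 -0.005806026650514812 3302 cw angle deg (mark up at rest) -133.95269400403922
```

Call:
apply_moves:
  motion:
    - {"translation":[0,0,-2],"roll":0}
    - {"translation":[0,0,-4],"roll":0}
    - {"translation":[0,0,-4],"roll":0}
    - {"translation":[0,0,-3],"roll":0}
    - {"translation":[0,0,-1.8],"roll":0}
    - {"translation":[0,0,0],"roll":0}
    - {"translation":[0,0,0],"roll":0}
    - {"translation":[0,0.5,0],"roll":0}
    - {"translation":[0,0.5,0],"roll":0}
    - {"translation":[0.02,0.4,0],"roll":0}
    - {"translation":[0,0,0],"roll":0}

```text
time_s: 31.28
position: [0.5153, -0.1651, 0.0894]
tcp_rot: [0.0, 1.0, -0.012, 0.001]
wrist_force: [-0.2, 0.1, -0.5]
gripper_width: 0.0
finger_force: 0.0
```

```bash
python3 kn.py
```

```text
31.3833 [ 0.5151 -0.1656  0.089 ] yaw -1.4019536851294834 F [0.1058 1.1054 0.2348] w 0.0002258494203873943 pump frame -0.07272092973495935 0.044033968793547436
knob net [([287.3, 193.9], 0.72)] model [284.7536 189.2406]
mark u,v 0.016014159292035444 0.005707079646017738 1695 cw angle deg (mark up at rest) -70.38509683706451
```

Call:
apply_moves:
  motion:
    - {"translation":[0,0.4,0],"roll":0}
    - {"translation":[0,0.4,0],"roll":0}
    - {"translation":[0,0.4,0],"roll":0}
    - {"translation":[0,0,0],"roll":0}

```text
time_s: 31.77
position: [0.5144, -0.153, 0.0881]
tcp_rot: [-0.0, 1.0, -0.012, -0.0]
wrist_force: [0.1, -0.7, -0.4]
gripper_width: -0.0001
finger_force: 0.0
```

Call:
apply_moves:
  motion:
    - {"translation":[0,0.3,0],"roll":0}
    - {"translation":[0,0.3,0],"roll":0}
    - {"translation":[0,0,0],"roll":0}

```text
time_s: 32.02
position: [0.5145, -0.1473, 0.0881]
tcp_rot: [-0.0, 1.0, -0.012, -0.0]
wrist_force: [-0.6, 1.0, 0.4]
gripper_width: 0.0
finger_force: 0.0
```

```bash
cat >> kn.py <<'E'
k,l,sd,cc=cv2.connectedComponentsWithStats(((im>100)&(R<.036)).astype(np.uint8))
for i in range(1,k):
    if sd[i,4]>12:
        P=np.argwhere(l==i)*.0005-.04;ev=np.linalg.svd(P-P.mean(0),full_matrices=False)[2][0];print("blob n",sd[i,4],"u,v",P.mean(0),"len",np.ptp((P-P.mean(0))@ev),"axis cw deg",np.degrees(np.arctan2(-ev[0],ev[1])))
# coarse ascii of the bar-top plane (rows v down, cols +u left)
A=im[::8,::8]
for j in range(A.shape[1]-1,-1,-1):print("%5.0f"%(g[::8][j]*1e3)," ".join("%3d"%A[i,j] for i in range(A.shape[0]-1,-1,-1)))
E
python3 kn.py
```

```text
32.1167 [ 0.5146 -0.1476  0.0881] yaw -1.4244004593286586 F [0.3019 0.4164 0.427 ] w -0.0003008596504272914 pump frame -0.07365057015185544 0.061969018031833904
knob net [([321.6, 190.9], 0.59)] model [320.9042 187.5109]
mark u,v -0.008199227799227776 0.0082590733590734 1295 cw angle deg (mark up at rest) 44.79166240447845
blob n 4045 u,v [-0.022  -0.0041] len 0.053780236613825874 axis cw deg 16.29062023733726
blob n 275 u,v [-0.0005  0.0171] len 0.01950334501020948 axis cw deg 0.0966218626772295
blob n 4270 u,v [ 0.0215 -0.0039] len 0.054739366618740216 axis cw deg -16.11474499235867
blob n 31 u,v [ 0.0155 -0.0314] len 0.004972969652878858 axis cw deg -76.04202794813827
   36 218 217 218 216  39  37  33  32  26  29  29  31  32  32  37 217 218 220 221 220
   32 209 206 207 207  37  32  31  32  26  28  29  31  31  36  36 203 212 210 215 214
   28 215 216 216 215  36  32  31  30  31  35  36  29  30  32  35 144 218 220 220 222
   24 217 216 216 215  38  32  30  29  28 234  30  28  29  35  36 164 213 214 215 216
   20 217 215 217 217  36  33  32  30  27 235  25  29  34  34  37 214 218 21
[... 599 characters left out ...]
 144 181 183
  -12 122 123 120 121 116 114 115 111  45  46  45 104 112 116 117 119 123 128 127 129
  -16  91 106 123 119 116 115 114 111  45  44  46 107 111 114 116 117 120 124 124 127
  -20  75  79 121 120 117 114 114 115  47  47  47 103 109 114 119 119 120 123 125 128
  -24 110 124 121 121 116 113 111 110  68  47  68 108 112 112 115 116 119 120 121 126
  -28 100  89  84  82  80  79  76  73  78  43  77  74  71  75  75  79  79  83  84  83
  -32 147 113 113 106 105 104  92  85  80  40  76  83  86  96  99  98 103 105 107 111
  -36 132 111 107 104 104 103  44  50  77  39  76  71  39  81  96  96 101 104 106 110
  -40 115 111 108 104 103  83  40  57  76  34  76  70  35  44  99  96 100 103 102 107
```

Call:
apply_moves:
  motion:
    - {"translation":[0,-1,0],"roll":0}
    - {"translation":[0,-1.2,0],"roll":0}
    - {"translation":[0.4,0,0],"roll":0}
    - {"translation":[0.3,0,0],"roll":0}
    - {"translation":[0,0.5,0],"roll":0}
    - {"translation":[0,0.5,0],"roll":0}
    - {"translation":[0,0.4,0],"roll":0}
    - {"translation":[0,0.4,0],"roll":0}
    - {"translation":[0,0,0],"roll":0}

```text
time_s: 32.92
position: [0.5205, -0.1515, 0.0877]
tcp_rot: [0.001, 1.0, -0.012, -0.001]
wrist_force: [-0.9, -6.7, -3.5]
gripper_width: 0.0001
finger_force: 3.4
```

```bash
python3 kn.py | head -7
```

```text
33.0167 [ 0.5205 -0.1517  0.0877] yaw -1.3655125036966573 F [-1.6352 -6.2611 -4.1615] w -0.0003234347049115006 pump frame -0.06760430040331412 0.05810694035667264
knob net [([311.2, 202.3], 0.62)] model [312.7086 199.9794]
mark u,v -0.01587644341801384 0.012824480369515055 433 cw angle deg (mark up at rest) 51.06983750413364
blob n 3792 u,v [-0.0221 -0.0025] len 0.04871767890010248 axis cw deg 18.16832386371829
blob n 314 u,v [-0.0114  0.0138] len 0.019414840217856083 axis cw deg -146.23789833157863
blob n 14 u,v [ 0.0039 -0.0203] len 0.0031587083264235935 axis cw deg 15.712422625371671
blob n 146 u,v [ 0.0168 -0.0294] len 0.011576694109657006 axis cw deg -72.783747044627
```

Call:
apply_moves:
  motion:
    - {"translation":[0,0.3,0],"roll":0}
    - {"translation":[0,0.3,0],"roll":0}
    - {"translation":[0,0,0],"roll":0}

```text
time_s: 33.32
position: [0.5205, -0.1457, 0.0886]
tcp_rot: [0.001, 1.0, -0.012, -0.001]
wrist_force: [-6.8, -6.0, 10.4]
gripper_width: -0.0001
finger_force: 6.0
```

```bash
python3 kn.py | head -7
```

```text
33.4167 [ 0.5204 -0.1458  0.0886] yaw -1.3684836538835328 F [-5.6886 -5.498   9.0346] w 0.00013744233088993453 pump frame -0.06791351085216378 0.06395538143699334
knob net [([326.2, 202.2], 0.82)] model [324.63   199.0167]
mark u,v -0.017794241573033692 0.010058286516853972 712 cw angle deg (mark up at rest) 60.522471837189016
blob n 4061 u,v [-0.0213 -0.0033] len 0.05128415356874349 axis cw deg 23.0476031990346
blob n 326 u,v [-0.0128  0.0126] len 0.01911081141259598 axis cw deg -140.88458749750143
blob n 2487 u,v [0.0267 0.0009] len 0.049526878756276774 axis cw deg -179.0243397296443
blob n 19 u,v [ 0.0206 -0.0286] len 0.0036019800246887123 axis cw deg -58.86027092909879
```

Call:
apply_moves:
  motion:
    - {"translation":[0,0,0.5],"roll":0}
    - {"translation":[0,0,0.3],"roll":0}
    - {"translation":[0,0.2,0],"roll":0}
    - {"translation":[0,0,0],"roll":0}

```text
time_s: 33.8
position: [0.5218, -0.1432, 0.0964]
tcp_rot: [-0.0, 1.0, -0.012, 0.0]
wrist_force: [-0.2, 0.1, 0.7]
gripper_width: -0.0001
finger_force: 0.0
```

```bash
python3 kn.py
```

```text
33.9 [ 0.5216 -0.1434  0.0961] yaw -1.4200383090272817 F [-0.4446 -0.4003 -0.1381] w -0.0002836012407707427 pump frame -0.06674373684553216 0.06641442879607418
knob net [([330.0, 202.6], 0.89)] model [329.3282 196.9734]
mark u,v -0.013565545243619467 0.010784222737819066 862 cw angle deg (mark up at rest) 51.51629882348066
blob n 4081 u,v [-0.022  -0.0027] len 0.052252568645748274 axis cw deg 13.774180646787988
blob n 274 u,v [-0.0005  0.0172] len 0.019500000000000003 axis cw deg -0.0
blob n 3921 u,v [ 0.0221 -0.003 ] len 0.05044078960128161 axis cw deg -14.729041246639522
   36 212 211 210 203  33  32  33  31  30  27  29  32  31  35  37 210 211 212 216 215
   32 210 210 210 136  33  31  31  30  29  28  29  30  32  34  35 211 214 214 216 215
   28 207 207 209  58  34  31  29  30  33  38  33  28  30  34  37 201 207 207 209 211
   24 208 209 208 141  32  29  33  25  30 231  30  31  30  34  37 211 213 213 216 215
   20 209 208 208 198  33  32  30  31  29 230  30  30  32  36  40 207 208 209 208 210
   16 208 117 114 160  35  33  32  31  29 231  31  32  37  40 144 206 205 207 209 210
   1
[... 499 characters left out ...]
 122 126 126
  -12 115 114 114 113 112 108 107 109  41  43  43 101 112 112 115 117 118 122 124 126
  -16  73 113 116 112 111 108 107 103  42  43  40 101 107 109 110 111 115 116 119 120
  -20  75 117 117 117 113 110 109  77  42  75  46 107 111 111 113 115 115 117 120 123
  -24 103 102  99  96  95  93  88  77  38  74  52  88  92  95  96  98  96  98  99 101
  -28  95  96  92  89  86  50  62  74  37  73  65  46  83  85  85  85  89  91  96  95
  -32 111 107 103 103  71  43  65  74  35  73  68  36  56  94  92  94  97 103 104 106
  -36 108 105  99 103  45  40  68  74  31  73  69  33  36  95  93  93  97 101 105 106
  -40 107 103 102 100  40  34  71  77  31  73  71  26  33  93  93  99  98  98  97 101
```

Call:
apply_moves:
  motion:
    - {"translation":[-0.6,0,0],"roll":0}
    - {"translation":[0,-1.5,0],"roll":0}
    - {"translation":[0,-1.9,0],"roll":0}
    - {"translation":[0.6,0,-0.1],"roll":0}
    - {"translation":[0.67,0,0],"roll":0}
    - {"translation":[0,0.5,0],"roll":0}
    - {"translation":[0,0.5,0],"roll":0}
    - {"translation":[0,0.5,0],"roll":0}
    - {"translation":[0,0.4,0],"roll":0}
    - {"translation":[0,0.3,0],"roll":0}
    - {"translation":[0,0,0],"roll":0}

```text
time_s: 34.87
position: [0.5281, -0.1548, 0.0952]
tcp_rot: [-0.0, 1.0, -0.012, -0.0]
wrist_force: [0.5, -0.2, -0.3]
gripper_width: -0.0001
finger_force: 0.0
```

```bash
python3 kn.py | head -7
```

```text
34.9667 [ 0.5283 -0.1555  0.0952] yaw -1.4081202577322833 F [ 0.5834  0.0139 -0.4093] w -4.6562296553073155e-06 pump frame -0.05976866543611724 0.054471675315707895
knob net [([306.9, 211.4], 0.65)] model [307.2518 209.8287]
mark u,v -0.0002659090909090564 0.017620454545454592 220 cw angle deg (mark up at rest) 0.8645811154200693
blob n 3127 u,v [-0.0238  0.0003] len 0.04548361945070234 axis cw deg 2.2909657967208337
blob n 286 u,v [-0.0003  0.0176] len 0.018509013403246434 axis cw deg 0.20940416525006486
blob n 4076 u,v [ 0.0212 -0.0001] len 0.0504466372126128 axis cw deg -13.340720537405355
blob n 18 u,v [ 0.0118 -0.0295] len 0.005075840132851407 axis cw deg 5.844684587719559
```

```bash
python3 - <<'E'
from h import *
p=shot("wrist");G=cv2.cvtColor(p["frame"],cv2.COLOR_RGB2GRAY)
x0,x1,y0,y1=270,350,178,262
print("TCP px",projw(p,sensors.get_state()["position"]))
for nm,u,v,h in(("bar low end top",0,-.028,.041),("bar low end top L",.007,-.028,.041),("R",-.007,-.028,.041),("low end base",0,-.028,.009),("bar up end top",0,.028,.041)):print(nm,projw(p,pw(panel(.062+u,v,h))))
for r in range(y0,y1,3):print(r," ".join("%3d"%G[r,c] for c in range(x0,x1,3)))
E
```

```text
TCP px [320.81624083 237.39653733]
bar low end top [306.80233476 260.25226752]
bar low end top L [294.40210742 260.15294755]
R [319.25100454 260.28569803]
low end base [308.30577348 216.73349441]
bar up end top [301.7395778  189.85417693]
178  35  26  32  28  33  29  28  29  25  29  29  29  30  25  22  27  18  22  29  30  26  30  30  32  29  32  33
181  33  34  30  29  27  30  27  27  25  28  28  27  28  31  27  28  28  24  29  25  34  30  29  31  29  31  36
184  31  33  30  30  33  26  28  27  26  22  26  25  28  26  24  28  25  24  27  28  29  25  30  29  31  34  35
187  28  30  31  29  29  26  28  22  28  31  30  27  24  25  27  29  21  26  31  30  30  33  29  30  37  27  36
190  36  33  32  33  29  30  23  28  37  38  38  44  43  43  38  25  24  29  30  29  28  32  35  34  31  32  34
193  31  32  34  30  32  30  28  33  46  45 175 210 161  48  47  33  27  25  31  31  29  33  30  31  36  36  36
196  34  32  32  29  34  29  28  27  35  38 197 228 185  34  37  30  25  24  29  33  33  36  36  38  38  36  38
199  33  30  29  29  37  31  31  28  32  28 186 228 189  33  32  28  23  21  
[... 1574 characters left out ...]
  75  75  99 107 108 109 106
244 114 113 111 110 110 106 109 104  74  45  46  37  44  71  73  74  61  44  40  73  79  74  92 103 106 106 105
247 114 115 112 111 109 110 109 108  85  39  41  40  39  73  73  74  65  37  42  74  75  76  84 101  96 101 106
250 116 111 114 111 109 112 111 111  87  41  40  42  41  74  75  71  55  36  37  69  72  73  67  44  46  39  76
253  94  92  91  91  92  94  89  93  55  42  40  38  45  72  77  71  63  31  33  71  73  73  68  34  36  40  40
256  84  89  86  85  82  81  79  75  41  39  38  39  46  71  71  74  62  29  30  69  70  74  65  36  35  34  39
259 101  97 103 106 100  99 100  92  41  39  35  40  45  71  75  74  59  29  32  68  74  74  68  36  35  35  38
```

Call:
apply_moves:
  motion:
    - {"translation":[0,-1.8,0],"roll":0}
    - {"translation":[0,0,-0.6],"roll":0}
    - {"translation":[0,0,-0.5],"roll":0}
    - {"translation":[0,0,0],"roll":0}
    - {"translation":[0,0.5,0],"roll":0}
    - {"translation":[0,0.5,0],"roll":0}
    - {"translation":[0,0.4,0],"roll":0}
    - {"translation":[0,0.4,0],"roll":0}
    - {"translation":[0,0,0],"roll":0}

```text
time_s: 35.82
position: [0.526, -0.156, 0.0835]
tcp_rot: [0.001, 1.0, -0.012, -0.002]
wrist_force: [-6.1, -10.7, -0.7]
gripper_width: 0.0001
finger_force: 5.7
```

```bash
python3 kn.py | head -7
```

```text
35.9167 [ 0.526  -0.1562  0.0835] yaw -1.3525190679985095 F [ -6.3068 -11.108   -2.0547] w 1.646259284774404e-05 pump frame -0.06202167626367115 0.05371599343940782
knob net [([304.2, 220.2], 0.89)] model [303.4932 213.8806]
mark u,v -0.016237341772151883 0.014196202531645616 158 cw angle deg (mark up at rest) 48.83700896151093
blob n 2379 u,v [-0.0261  0.0013] len 0.0430028859079592 axis cw deg 0.7227839438382659
blob n 274 u,v [-0.0149  0.0122] len 0.01873960859117394 axis cw deg -134.76781177662363
blob n 406 u,v [ 0.0176 -0.027 ] len 0.021967425708661503 axis cw deg -68.60540457514536
blob n 2359 u,v [0.0261 0.0054] len 0.04858665908267694 axis cw deg -171.7528234159999
```

Call:
apply_moves:
  motion:
    - {"translation":[0,0.3,-0.1],"roll":0}
    - {"translation":[0,0.3,-0.1],"roll":0}
    - {"translation":[0,0,0],"roll":0}
    - {"translation":[0,0,0],"roll":0}

```text
time_s: 36.3
position: [0.525, -0.1513, 0.0818]
tcp_rot: [0.002, 1.0, -0.012, -0.003]
wrist_force: [-12.6, -16.7, 3.4]
gripper_width: -0.0003
finger_force: 9.5
```

```bash
python3 kn.py | head -7
```

```text
36.4 [ 0.525  -0.1513  0.0818] yaw -1.3381248046095338 F [-12.2889 -16.5573   3.8523] w 0.00010385082368055448 pump frame -0.06317752633769595 0.058593682952138265
knob net [] model [313.3092 212.8765]
mark u,v -0.020360759493670878 0.010689873417721561 158 cw angle deg (mark up at rest) 62.2994800497843
blob n 2721 u,v [-0.0247  0.0003] len 0.044634099550830156 axis cw deg 5.196876718021461
blob n 321 u,v [ 0.0189 -0.0265] len 0.016940447188201847 axis cw deg -67.65801382741219
blob n 1834 u,v [0.0276 0.0054] len 0.047873763435142824 axis cw deg -172.9257310505596
   36 212 213 211 213  43  33  33  30  29  28  27  25  30  30  32 205 217 216 217 219
```

```bash
sed -i 's/((im>100)&(R<.036))/((im>170)\&(R<.030))/' kn.py; python3 kn.py | head -8
```

```text
36.55 [ 0.525  -0.1513  0.0818] yaw -1.342145917306988 F [-11.6527 -17.5678   4.0474] w -0.0003209631860472608 pump frame -0.06318279419452708 0.05861789726640224
knob net [([313.1, 218.0], 0.64)] model [313.27  212.868]
mark u,v -0.020426751592356678 0.01075159235668794 157 cw angle deg (mark up at rest) 62.23998674579706
blob n 15 u,v [-0.0269  0.0125] len 0.0049232108400259445 axis cw deg -25.236881287331553
blob n 113 u,v [-0.0208  0.0109] len 0.008745654342582591 axis cw deg -121.72575753474055
   36 213 213 211 209  41  36  33  29  28  28  24  26  27  31  32 202 215 216 217 218
   32 218 217 215 217  35  34  32  30  26  24  26  27  28  33  34 152 214 214 216 216
   28 215 215 214 203  34  34  26  26  23  25  25  28  30  36  38 155 216 216 219 218
```

Call:
apply_moves:
  motion:
    - {"translation":[0,0.2,0],"roll":0}
    - {"translation":[0,0,0],"roll":0}
    - {"translation":[0,0,0],"roll":0}

```text
time_s: 36.85
position: [0.5246, -0.15, 0.0816]
tcp_rot: [0.002, 1.0, -0.011, -0.003]
wrist_force: [-13.3, -21.3, 2.3]
gripper_width: -0.0
finger_force: 11.1
```

```bash
python3 kn.py | head -8
```

```text
36.95 [ 0.5245 -0.15    0.0816] yaw -1.3193507609653716 F [-13.2082 -21.8049   3.3989] w -6.74374681321787e-05 pump frame -0.06364331774563305 0.05983678120123615
knob net [([312.9, 216.4], 0.57)] model [315.961  212.1857]
mark u,v -0.020462643678160912 0.010413793103448319 174 cw angle deg (mark up at rest) 63.02767011256139
blob n 37 u,v [-0.0267  0.0118] len 0.00646890807212953 axis cw deg 162.98645715320797
blob n 123 u,v [-0.0204  0.0105] len 0.009753067981246036 axis cw deg -125.13315281404037
   36 211 211 210 211  37  35  34  31  26  27  22  27  27  31  35 212 214 217 217 219
   32 218 218 219 217  33  32  31  30  26  23  25  29  26  33  33 192 213 216 215 216
   28 216 216 214 193  35  31  29  26  25  28  24  25  30  35  36 194 214 215 217 217
```

Call:
apply_moves:
  motion:
    - {"translation":[0,0.2,0],"roll":0}
    - {"translation":[0,0,0],"roll":0}
    - {"translation":[0,0,0],"roll":0}

```text
time_s: 37.25
position: [0.5239, -0.1484, 0.0814]
tcp_rot: [0.002, 1.0, -0.011, -0.004]
wrist_force: [-16.4, -23.6, 1.5]
gripper_width: -0.0
finger_force: 12.5
```

```bash
python3 kn.py | head -5
```

```text
37.35 [ 0.5239 -0.1484  0.0814] yaw -1.310114598823606 F [-15.2748 -24.2514   2.2881] w -6.762891128111892e-05 pump frame -0.06435813986881182 0.061488661017224784
knob net [([320.0, 215.7], 0.62)] model [319.4881 210.988 ]
mark u,v -0.019514893617021262 0.009648936170212806 235 cw angle deg (mark up at rest) 63.69038528393278
blob n 55 u,v [-0.0268  0.0108] len 0.009097560867332901 axis cw deg 165.85677207860613
blob n 157 u,v [-0.0193  0.0099] len 0.012776909935147627 axis cw deg -120.47192989255352
```

Call:
apply_moves:
  motion:
    - {"translation":[0,-0.7,0],"roll":0}
    - {"translation":[0,-0.7,0],"roll":0}
    - {"translation":[0,-0.7,0],"roll":0}
    - {"translation":[0,-0.7,0],"roll":0}
    - {"translation":[0,-0.7,0],"roll":0}
    - {"translation":[0,0,1],"roll":0}
    - {"translation":[0,0,3],"roll":0}
    - {"translation":[0,0,4],"roll":0}
    - {"translation":[0,0,4],"roll":0}
    - {"translation":[0,0,0],"roll":0}
    - {"translation":[0,0,0],"roll":0}

```text
time_s: 38.32
position: [0.5304, -0.181, 0.2058]
tcp_rot: [0.001, 1.0, -0.012, 0.003]
wrist_force: [-0.1, -0.3, -0.6]
gripper_width: 0.0003
finger_force: 0.0
```

```bash
python3 kn.py | head -6; python3 - <<'E'
from h import *
s=shot("scene");t=shot("top")
for n in ["driver","awl","jar_small","tin","bottle_mid","bottle_amber","bottle_side","beaker"]:
    print(n,[np.round(x["at"]) for q in(s,t) for x in finder.place_of(q,n)[:1]])
print([(x["at"],x["p"]) for x in finder.masks_of(s,"driver")][:1])
E
python3 st.py | tail -1
```

```text
38.4167 [ 0.5282 -0.1804  0.2023] yaw -1.431402702963459 F [1.06   0.014  0.2163] w 4.219324271502593e-05 pump frame -0.05927260002654056 0.02955593191371063
knob net [([280.5, 177.3], 0.79)] model [282.7406 172.5054]
mark u,v 0.015267503035208463 -0.0015874140024281346 2471 cw angle deg (mark up at rest) -95.93590760173323
blob n 17 u,v [-0.0283  0.0074] len 0.0025645995421222883 axis cw deg 4.065051177077985
blob n 180 u,v [-0.0002  0.0178] len 0.01700262377087631 axis cw deg 0.10123430308380685
blob n 2393 u,v [ 0.0195 -0.0041] len 0.047451638010686345 axis cw deg 167.34544593535136
driver [array([283., 196.])]
awl [array([243., 203.])]
jar_small [array([356., 198.]), array([332., 273.])]
tin [array([428., 249.]), array([241., 273.])]
bottle_mid [array([252., 262.]), array([315., 147.])]
bottle_amber [array([230., 233.]), array([356., 147.])]
bottle_side [array([461., 332.]), array([170., 238.])]
beaker [array([261., 131.]), array([481., 251.])]
[([333.7, 226.2], 0.64)]
-100 138 145 149 | -95 144 147 146 | -90 143 147 149 | -85 151 152 150 | -80 156 160 159 | -75 159 165 163 | -70 162 165 164 | -65 167 164 165 | -60 167 165 166 | -55 166 170 165 | -50 166 168 171 | -45 165 167 164 | -40 167 170 164 | -35 170 170 165 | -30 170 170 163 | -25 169 169 161 | -20 171 169 165 | -15 170 172 161 | -10 168 171 162 | -5 168 170 160 | 0 168 170 162 | 5 169 170 165 | 10 169 170 161 | 15 167 170 161 | 20 168 172 167 | 25 169 172 167 | 30 168 171 167 | 35 168 170 165 | 40 165 169 159 | 45 165 165 156 | 50 164 167 149 | 55 159 165 137 | 60 149 151 123 | 65 138 132 101 | 70 137 109 73 | 75 143 115 63 | 80 147 131 77 | 85 154 147 98 | 90 171 166 128 | 95 189 187 147 | 100 200 195 158 |
```

```bash
python3 -c "
from bench import workorder
print(workorder.hand_in())"
```

```text
the job is handed in; nothing more can be done
None
```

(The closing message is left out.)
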